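Stagger-stack washed dough trays to air-dry

TASK

Take the two washed dough trays off the sloping draining rack and stack them on the dough tray standing on the rubber mat, staggered so that air reaches inside: shift the first lengthwise towards either end as far as its foot allows, and the second back the other way as far as its foot allows, straight above the bottom one. Set each down gently, level, with its foot inside the rim below, and let go. Do not drop the trays, shove the bottom tray about or disturb the bowl, bottle and mug.

Things in the scene. Friction and masses are not known exactly. Their poses are not given: they have to be found in the camera images.
- tray_a: The bottom tray, level on the 3 mm mat: white plastic two-compartment dough tray, open on top, 220 (own x) x 150 (y) x 65 mm (z), about 0.3 kg. Origin: centre of the underside of its foot; z out of the open top; ends alike. Foot: a step under the base, 110 (x) x 124 (y) x 5 mm (z 0 to 5). Base plate 210 x 140 mm, z 5 to 9.
- tray_a_rim (a point): Middle of tray_a's mouth, at rim height: 65 mm above its origin, same axes. Walls 5 mm, inside 200 x 130 mm, inner floor at z 9; the rim is 10 mm wide all round (its lip 5 mm beyond the wall, z 57 to 65). All three trays are alike.
- tray_b_rim (a point): Middle of tray_b's mouth, 65 mm above its origin. On it the next tray's base plate rests, its foot 5 mm inside the rim, so each tray adds 60 mm in height. The foot then has 3 mm of play to each side across, and 45 mm of shift towards either end lengthwise before it butts against the end wall.
- tray_b_grip (a point): Middle of the top of tray_b's grip bar, 55 mm above its origin (10 mm below the rim). The bar is the thick top (12 mm along own x, z 41 to 55) of a divider that crosses the tray's middle along own y from wall to wall; below the bar it is 8 mm thick. On each side is an empty compartment 94 x 130 mm for the fingers.
- tray_c_grip (a point): The same point of tray_c: middle of the top of its grip bar, 55 mm above its origin.
- tray_b: A dough tray alike tray_a in every size. Starts on the draining rack, lengthwise on the 30 degree slope: own x points up the slope (away from the robot), own z is square to the slope and leans towards the robot; its foot rests on the wires, its lower end against the stop bar. Either of tray_b and tray_c may be stacked first.
- tray_c: The other dough tray on the rack, alike tray_b, lying beside it on the same slope (centres about 174 mm apart along the rack's y, some 24 mm between the rims).
- rack: Fixed draining rack of stainless wire over a drip pan, about 205 (own x) x 352 (own y) mm, rising along own +x at 30 degrees to 152 mm; origin on the counter under its middle. Along its foot runs a stop bar about 14 mm above the wires, and a wire 20 mm above the sloping wires parts the two lanes. It may stand on the left or on the right of the work area.
- mat: Fixed black rubber drying mat with low ribs, 300 (x) x 200 (y) x 3 mm, under tray_a; origin at the centre of its underside. It lies on the other side from the rack.
- bowl: Bystander: stainless mixing bowl, 180 mm across, 75 mm high, origin at the centre of its underside.
- oil: Bystander: oil bottle, 72 mm across, 230 mm high, origin at the centre of its underside.
- mug: Bystander: white mug, 80 mm across, 90 mm high, origin at the centre of its underside.

How it is judged (in metres and radians):
On the way, in this order (a step that is already met when the one before it is completed fails the run):
1. one tray from the rack lies level on the bottom tray, foot inside its rim, shifted well towards one end (((y of tray_b in the frame of tray_a between -0.006 and 0.006 m and z of tray_b in the frame of tray_a between 0.057 and 0.063 m and angle between the x axis of tray_b and the x axis of tray_a, either way round below 0.07 rad and angle between tray_b's own z axis and vertical below 0.03 rad and horizontal distance between tray_b and tray_a between 0.03 and 0.052 m) or (y of tray_c in the frame of tray_a between -0.006 and 0.006 m and z of tray_c in the frame of tray_a between 0.057 and 0.063 m and angle between the x axis of tray_c and the x axis of tray_a, either way round below 0.07 rad and angle between tray_c's own z axis and vertical below 0.03 rad and horizontal distance between tray_c and tray_a between 0.03 and 0.052 m))), for 0.2 s.
2. the other tray lies level on that one, shifted back the other way, in line with the bottom tray ((((y of tray_b in the frame of tray_a between -0.006 and 0.006 m and z of tray_b in the frame of tray_a between 0.057 and 0.063 m and angle between the x axis of tray_b and the x axis of tray_a, either way round below 0.07 rad and angle between tray_b's own z axis and vertical below 0.03 rad and horizontal distance between tray_b and tray_a between 0.03 and 0.052 m) and y of tray_c in the frame of tray_a between -0.01 and 0.01 m and z of tray_c in the frame of tray_a between 0.117 and 0.123 m and angle between the x axis of tray_c and the x axis of tray_a, either way round below 0.12 rad and angle between tray_c's own z axis and vertical below 0.03 rad and horizontal distance between tray_c and tray_a below 0.018 m and horizontal distance between tray_c and tray_b between 0.03 and 0.052 m) or ((y of tray_c in the frame of tray_a between -0.006 and 0.006 m and z of tray_c in the frame of tray_a between 0.057 and 0.063 m and angle between the x axis of tray_c and the x axis of tray_a, either way round below 0.07 rad and angle between tray_c's own z axis and vertical below 0.03 rad and horizontal distance between tray_c and tray_a between 0.03 and 0.052 m) and y of tray_b in the frame of tray_a between -0.01 and 0.01 m and z of tray_b in the frame of tray_a between 0.117 and 0.123 m and angle between the x axis of tray_b and the x axis of tray_a, either way round below 0.12 rad and angle between tray_b's own z axis and vertical below 0.03 rad and horizontal distance between tray_b and tray_a below 0.018 m and horizontal distance between tray_b and tray_c between 0.03 and 0.052 m))), for 0.2 s.
At the end, for the whole second after the job is handed in: Rack trays at rest on tray_a, either order: first shifted 30-52 mm to either end, second 30-52 mm back from it and within 18 mm of straight above tray_a; sideways within 6 (second 10) mm, parallel within 0.07 (0.12) rad either way round, level within 0.03 rad, 60 (120) mm above tray_a within 3 mm ((((y of tray_b in the frame of tray_a between -0.006 and 0.006 m and z of tray_b in the frame of tray_a between 0.057 and 0.063 m and angle between the x axis of tray_b and the x axis of tray_a, either way round below 0.07 rad and angle between tray_b's own z axis and vertical below 0.03 rad and horizontal distance between tray_b and tray_a between 0.03 and 0.052 m) and y of tray_c in the frame of tray_a between -0.01 and 0.01 m and z of tray_c in the frame of tray_a between 0.117 and 0.123 m and angle between the x axis of tray_c and the x axis of tray_a, either way round below 0.12 rad and angle between tray_c's own z axis and vertical below 0.03 rad and horizontal distance between tray_c and tray_a below 0.018 m and horizontal distance between tray_c and tray_b between 0.03 and 0.052 m) or ((y of tray_c in the frame of tray_a between -0.006 and 0.006 m and z of tray_c in the frame of tray_a between 0.057 and 0.063 m and angle between the x axis of tray_c and the x axis of tray_a, either way round below 0.07 rad and angle between tray_c's own z axis and vertical below 0.03 rad and horizontal distance between tray_c and tray_a between 0.03 and 0.052 m) and y of tray_b in the frame of tray_a between -0.01 and 0.01 m and z of tray_b in the frame of tray_a between 0.117 and 0.123 m and angle between the x axis of tray_b and the x axis of tray_a, either way round below 0.12 rad and angle between tray_b's own z axis and vertical below 0.03 rad and horizontal distance between tray_b and tray_a below 0.018 m and horizontal distance between tray_b and tray_c between 0.03 and 0.052 m)) and linear speed of each of tray_a, tray_b, tray_c below 0.01 m/s); the robot touches nothing.
It fails at once if the bowl, bottle or mug is moved more than 30 mm (distance of any of bowl, oil, mug from where it was at the start of the episode above 0.03 m).
It fails at once if the bottom tray is shoved more than 30 mm (distance of tray_a from where it was at the start of the episode above 0.03 m).
It fails at once if a tray is dropped or slammed onto the one below (still faster than 0.4 m/s within the last 10 mm) ((z of tray_b in the frame of tray_a between 0.056 and 0.07 m and horizontal distance between tray_b and tray_a below 0.06 m and linear speed of tray_b above 0.4 m/s) or (z of tray_c in the frame of tray_a between 0.056 and 0.07 m and horizontal distance between tray_c and tray_a below 0.06 m and linear speed of tray_c above 0.4 m/s) or (z of tray_b in the frame of tray_c between 0.056 and 0.07 m and horizontal distance between tray_b and tray_c below 0.06 m and linear speed of tray_b above 0.4 m/s) or (z of tray_c in the frame of tray_b between 0.056 and 0.07 m and horizontal distance between tray_c and tray_b below 0.06 m and linear speed of tray_c above 0.4 m/s)).
It also fails if it takes over 58 s, if anything falls off the work surface, if the arm or the gripper's body presses on something with over 40 N, if the wrist force passes 120 N, or if a joint passes its speed limit or range.

ROBOT

A 7-joint arm with a two-finger parallel gripper is mounted at the origin on the work surface. World frame = base frame: x ahead of the robot, y to its left, z up, the work surface at z = 0. Lengths are in mm, angles in rad, forces in N, time in s.
With the tool pointing down it reaches from about 400 to 875 mm from the base axis. Payload 4.4 kg.
Tool frame: the origin (TCP) lies at the very end of the fingers, on their centre line; the grasp point (between the pads) lies 19 mm behind it; y points along the fingers, z is the direction in which the jaws open and shut, and the axes are right-handed (so a half turn about y gives the same grasp; the last joint's range is limited). The gripper opens to 85 mm and grips with 20 to 120 N. Pads are 22 mm wide; open, the fingers measure 114 mm over their backs; the gripper's body (76 mm by 85 mm) begins 54 mm behind the grasp point. The pads swing forward as they close: fully open they stand 13 mm farther back than shut.
Start: joints at [-1.169, 0.628, 0.038, 1.517, -0.027, 0.996, -0.02], TCP at [293.08, 580.191, 231.313] pointing down, gripper open.
Joint ranges: [-3.06, 3.06], [-0.37, 2.12], [-1.25, 1.32], [0.18, 2.47], [-1.1, 4.24], [0.23, 1.98], [-2.94, 2.94]. Speed limits (rad/s): [2.57, 2.57, 3.14, 3.14, 3.14, 3.14, 3.14].

INTERFACE

Orientations are given as [roll, pitch, yaw] about the fixed x, y, z axes, in that order (R = Rz(yaw) Ry(pitch) Rx(roll)).
In Python, from cell import read_state, get_image, finish_job gives the robot as it stands. The module is installed in compiled form; this text tells all that it offers.
- The arm moves only by the tool servo_tool, never from a script. Its argument "increments" is a list of rows, each an object of numbers: "dx", "dy", "dz": the shift along the world's x, y, z in cm; "ax", "ay", "az": the turn, a rotation vector about the world's x, y, z in rad; "claw": the closure, from -1 (fully open) to 1 (shut). A call has 1 to 8 rows; each row is the pose to reach, as a shift and turn from the pose commanded when the call began; what a row does not reach only later rows make up. A row lasts 1/12 s, in which the tool goes at most 41.7 mm and 7.16 degrees, less where a joint would pass 70% of its speed; a pose out of reach is approached as far as the arm can. A call with a gripper value outside its range is refused whole. The fingers move at their own pace and stop on an object; the grip force is fixed at half the most. Time passes only in rows, so rows that repeat a pose let the fingers close. It gives the time, the measured TCP pose, the force and the opening at its end, in the units of the state.
- read_state(): the state, without advancing time (a new reading comes with each control period).
- get_image(name): name is "side" or "top" or "wrist"; returns a dict with "color" (480x640x3 uint8, red, green, blue), "fov_y" (degrees; the focal length in pixels is half the picture's height over the tangent of half this angle, whatever the lens; pixels are square), "cx", "cy" (the principal point, pixels), "R" (3x3) and "t" (3): a world point X has camera coordinates R X + t. Camera axes: x right, y down, z forward; pixel columns grow to the right and rows downward; lengths in mm; the calibration is good to about 2 mm. A picture is of the moment at which its call begins. There is no depth.
- finish_job(): hands the job in, once; it reports no verdict.
The state is a dict: "clock": time; "qpos": joint angles; "qd": joint speeds; "tau": joint torques, N m; "eef_pos": TCP position; "tool_rot": TCP orientation; "force": force on the tool from outside, world axes, zero at the start; "torque": the same for the moment, N m; "width": finger opening in mm.
Only numpy, scipy, OpenCV 4.12 (cv2) and the standard library are available. Lean on these libraries where they do the work, as an engineer would, in place of code of your own. Each camera call takes 0.05 s, during which the arm holds its last target.

## Working session

There is one attempt and no reset: what is moved stays moved. The work goes in short steps, Python scripts to look and compute and a tool call to move; the robot and the scene stay as the last step left them, time stands still between calls to the robot, and variables do not carry over. Pictures are saved under pics/ and viewed, and the job is handed in when it is done.

Besides the shell and the picture viewer there is one more tool, called after "Call:" in YAML: its name, and indented under it one key for each argument. servo_tool: Moves the arm, as the interface text tells. Its arguments: {"type":"object","properties":{"increments":{"type":"array","items":{"type":"object","properties":{"dx":{"type":"number"},"dy":{"type":"number"},"dz":{"type":"number"},"ax":{"type":"number"},"ay":{"type":"number"},"az":{"type":"number"},"claw":{"type":"number"}}}}},"required":["increments"]}

```bash
mkdir -p pics; cat > h.py <<'E'
import cv2,numpy as np,pickle
from cell import read_state,get_image,finish_job
def snap(n,f):
    d=get_image(n); cv2.imwrite(f'pics/{f}.png',cv2.cvtColor(d['color'],cv2.COLOR_RGB2BGR)); pickle.dump(d,open(f'pics/{f}.pkl','wb')); return d
def load(f): return pickle.load(open(f'pics/{f}.pkl','rb'))
def K(d):
    f=240/np.tan(np.radians(d['fov_y']/2)); return f,d['cx'],d['cy']
def ray(d,u,v):
    f,cx,cy=K(d); R=np.array(d['R']);t=np.array(d['t'])
    return -R.T@t, R.T@np.array([(u-cx)/f,(v-cy)/f,1])
def onz(d,u,v,z):
    o,r=ray(d,u,v); return o+r*(z-o[2])/r[2]
def proj(d,X):
    f,cx,cy=K(d); c=np.array(d['R'])@np.array(X)+np.array(d['t']); return np.array([cx+f*c[0]/c[2],cy+f*c[1]/c[2]])
def tri(obs):
    A=np.zeros((3,3));b=np.zeros(3)
    for d,u,v in obs:
        o,r=ray(d,u,v); r=r/np.linalg.norm(r);P=np.eye(3)-np.outer(r,r);A+=P;b+=P@o
    X=np.linalg.solve(A,b); return X
E
python3 - <<'E'
from h import *
for n in ['side','top','wrist']:
    d=snap(n,n+'0'); print(n,d['fov_y'],d['cx'],d['cy'],np.round(ray(d,320,240)[0]),np.round(ray(d,d['cx'],d['cy'])[1],3))
s=read_state();print(s)
E
```

```text
side 43.55974500490148 324.21388932368774 240.47755001523515 [  348. -1311.  1163.] [ 0.164  0.77  -0.616]
top 56.425388387655616 318.054800741277 238.76918297049298 [ 436.  -14. 1092.] [ 0.193 -0.013 -0.981]
wrist 58.41703346007837 320.1148210423926 242.6107818245861 [219. 618. 374.] [ 0.289 -0.149 -0.946]
{'clock': 0.15, 'qpos': array([-1.1687863 ,  0.62913855,  0.03843607,  1.5181257 , -0.02699065,
        0.99628483, -0.01998903]), 'qd': array([-4.62728952e-04, -1.41551311e-03, -7.79658479e-04, -3.28978070e-03,
        2.20414578e-04,  4.67243413e-04, -5.40230073e-05]), 'tau': array([ 1.83277712e-03, -5.63796687e+01,  1.22783281e+00, -1.93651915e+01,
        1.11626022e-02,  7.38694944e-03,  7.24431715e-06]), 'eef_pos': array([292.863585  , 579.76574358, 230.60097142]), 'tool_rot': array([-1.57223532e+00, -7.19262943e-06, -4.67783713e-01]), 'force': array([ 0.51762608, -0.50729262,  0.55024993]), 'torque': array([ 0.05051231,  0.01861522, -0.01348306]), 'width': 85.26612138364969}
```

View pics/side0.png

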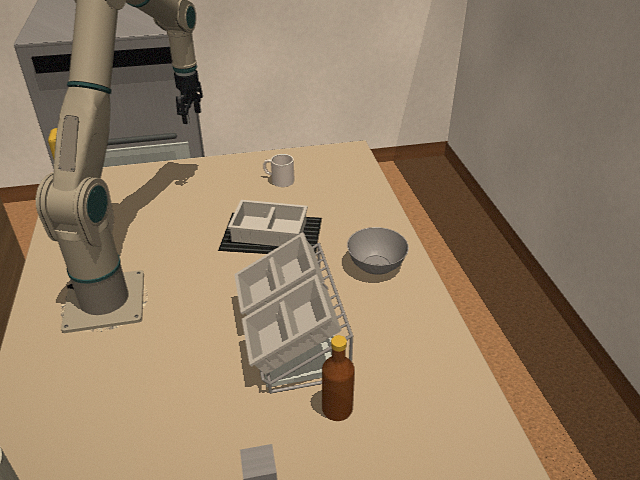

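View pics/top0.png

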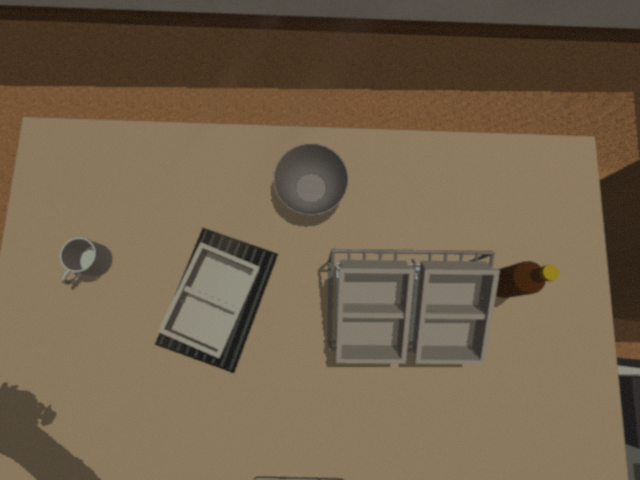

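View pics/wrist0.png

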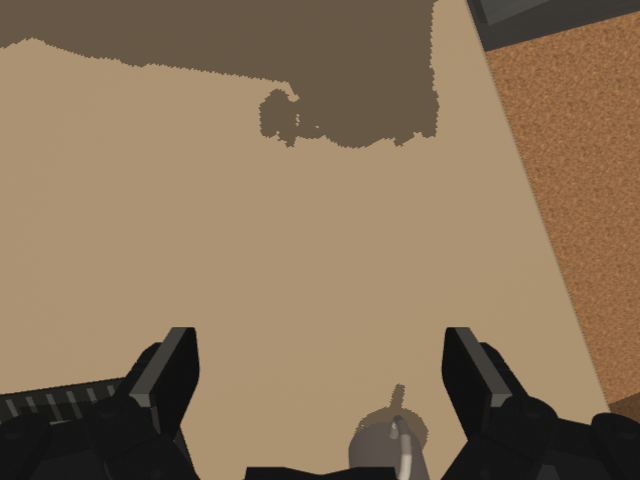

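```bash
python3 - <<'E'
from h import *
t=cv2.imread('pics/top0.png')
a=cv2.resize(t[220:380,140:300],None,fx=4.5,fy=3.7,interpolation=cv2.INTER_CUBIC)
cv2.imwrite('pics/ca.png',cv2.resize(t[225:375,150:290],None,fx=4,fy=4,interpolation=cv2.INTER_CUBIC))
cv2.imwrite('pics/cb.png',cv2.resize(t[240:380,315:505],None,fx=4,fy=4,interpolation=cv2.INTER_CUBIC))
s=cv2.imread('pics/side0.png')
cv2.imwrite('pics/cs.png',cv2.resize(s[190:400,210:410],None,fx=2.8,fy=2.8,interpolation=cv2.INTER_CUBIC))
E
```

```text
(no output)
```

View pics/ca.png

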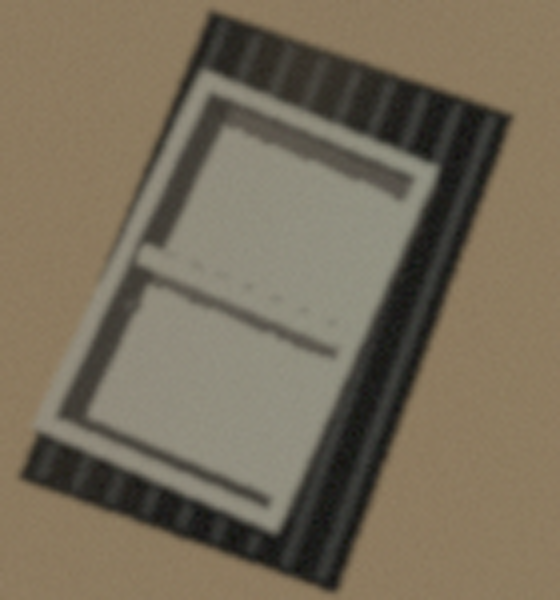

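View pics/cb.png

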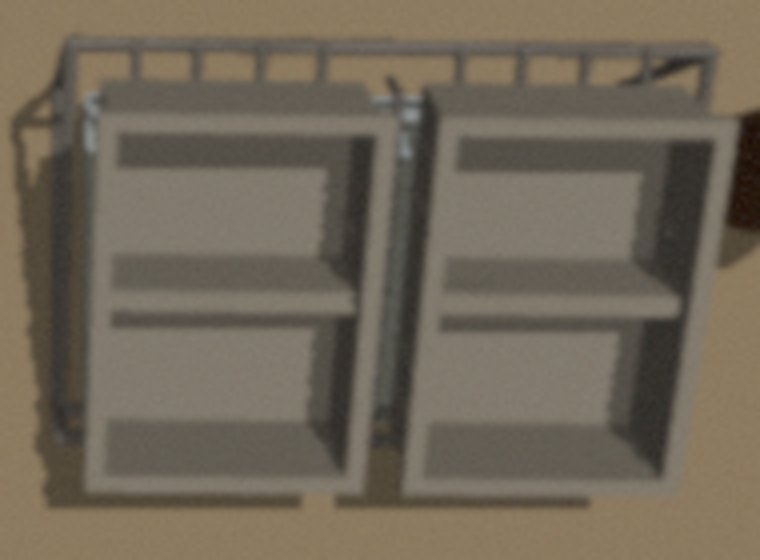

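View pics/cs.png

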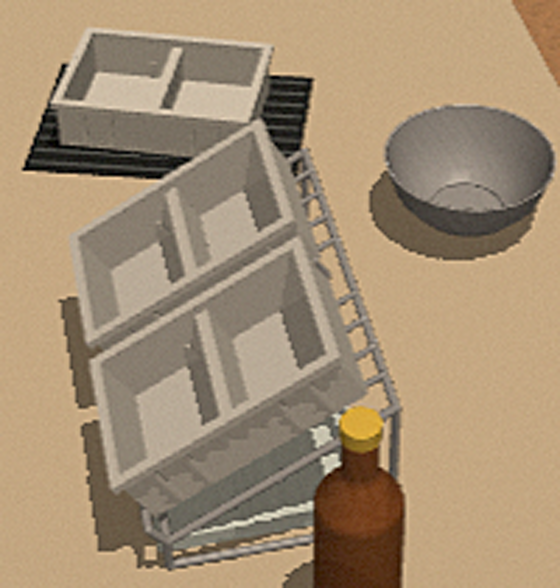

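```bash
python3 - <<'E'
from h import *
d=load('top0'); g=cv2.cvtColor(cv2.imread('pics/top0.png'),cv2.COLOR_BGR2HSV)
print(cv2.cvtColor(cv2.imread('pics/top0.png'),cv2.COLOR_BGR2HSV)[[300,335,250,300,200],[210,200,206,225,400]])
m=((g[...,1]<52)&(g[...,2]>110)).astype(np.uint8); m[:225]=0;m[375:]=0;m[:,:150]=0;m[:,290:]=0
m=cv2.morphologyEx(m,cv2.MORPH_CLOSE,np.ones((3,3)))
c=max(cv2.findContours(m,0,2)[0],key=cv2.contourArea)
r=cv2.minAreaRect(c);print(r,cv2.boxPoints(r))
P=[onz(d,u/4-.375+150,v/4-.375+225,68)[:2] for u,v in [(207,72),(438,163),(280,535),(38,430)]]
print(np.round(P,1)); P=np.array(P)
print([np.linalg.norm(P[i]-P[(i+1)%4]) for i in range(4)],P.mean(0))
s=load('side0')
Q=[onz(s,u/2.8-.32+210,v/2.8-.32+190,68)[:2] for u,v in [(90,30),(272,45),(257,124),(55,106)]]
Q=np.array(Q);print(np.round(Q,1),[np.linalg.norm(Q[i]-Q[(i+1)%4]) for i in range(4)],Q.mean(0))
# rack: triangulate corners
T={'B':[(103,113),(398,117),(362,494),(87,492)],'C':[(443,118),(738,120),(678,496),(403,494)]}
S={'B':[(258,122),(297,235),(92,350),(70,235)],'C':[(297,240),(340,355),(116,492),(92,355)]}
for k in T:
    X=np.array([tri([(d,a/4-.375+315,b/4-.375+240),(s,e/2.8-.32+210,f/2.8-.32+190)]) for (a,b),(e,f) in zip(T[k],S[k])])
    print(k,np.round(X,1),[round(np.linalg.norm(X[i]-X[(i+1)%4]),1) for i in range(4)],X.mean(0))
E
```

```text
[[ 23  32 143]
 [ 21  36 148]
 [ 19  37  76]
 [ 26  30 144]
 [ 17  79 142]]
((208.54122924804688, 298.9072265625), (66.09903717041016, 100.31620788574219), 23.96249008178711) [[157.96906 331.3196 ]
 [198.71133 239.64949]
 [259.1134  266.49484]
 [218.37112 358.16498]]
[[619.7 242.7]
 [570.8 106.3]
 [361.4 182.3]
 [414.4 320.5]]
[np.float64(144.85207804130823), np.float64(222.67903149494953), np.float64(147.95312042501266), np.float64(219.59682926046736)] [491.5682667  212.94527635]
[[422.4 318.1]
 [622.5 245.1]
 [579.3 102.6]
 [370.3 179.3]] [np.float64(212.94717462586516), np.float64(148.9186589863516), np.float64(222.6055077019159), np.float64(148.20046738278035)] [498.64706911 211.30113216]
B [[ 552.2  -71.8  205.3]
 [ 557.8 -222.7  192.5]
 [ 367.5 -224.    91.6]
 [ 363.9  -74.1  100.2]] [np.float64(151.6), np.float64(215.4), np.float64(150.2), np.float64(215.7)] [ 460.34084487 -148.15494072  147.39796153]
C [[ 555.2 -242.5  204.5]
 [ 559.3 -389.7  209. ]
 [ 370.6 -394.7   96.2]
 [ 367.8 -243.3  104.4]] [np.float64(147.3), np.float64(219.9), np.float64(151.7), np.float64(212.4)] [ 463.20065291 -317.52424357  153.50727356]
```

Call:
servo_tool:
  increments:
    - {"dx":10,"dy":-18.4,"dz":6,"az":-0.72}
    - {"dx":10,"dy":-18.4,"dz":6,"az":-0.72}
    - {"dx":10,"dy":-18.4,"dz":6,"az":-0.72}
    - {"dx":10,"dy":-18.4,"dz":6,"az":-0.72}
    - {"dx":10,"dy":-18.4,"dz":6,"az":-0.72}
    - {"dx":10,"dy":-18.4,"dz":6,"az":-0.72}
    - {"dx":10,"dy":-18.4,"dz":6,"az":-0.72}

```text
invalid input at $.increments[0]: expected keys dx, dy, dz, ax, ay, az, claw
```

Call:
servo_tool:
  increments:
    - {"dx":10,"dy":-18.4,"dz":6,"az":-0.73}
    - {"dx":10,"dy":-18.4,"dz":6,"az":-0.73}
    - {"dx":10,"dy":-18.4,"dz":6,"az":-0.73}
    - {"dx":10,"dy":-18.4,"dz":6,"az":-0.73}
    - {"dx":10,"dy":-18.4,"dz":6,"az":-0.73}
    - {"dx":10,"dy":-18.4,"dz":6,"az":-0.73}
    - {"dx":10,"dy":-18.4,"dz":6,"az":-0.73}
    - {"dx":10,"dy":-18.4,"dz":6,"az":-0.73}

```text
invalid input at $.increments[0]: expected keys dx, dy, dz, ax, ay, az, claw
```

```bash
python3 - <<'E'
from h import *
d=snap('wrist','w1');s=read_state();print(s['clock'],s['eef_pos'],s['tool_rot'],s['qpos'])
E
```

```text
0.2 [292.90706837 579.85311367 230.7537635 ] [-1.57195154e+00  4.59682389e-06 -4.67824388e-01] [-1.16879259  0.62898712  0.03845616  1.51795613 -0.02700082  0.9963222
 -0.02001805]
```

View pics/w1.png

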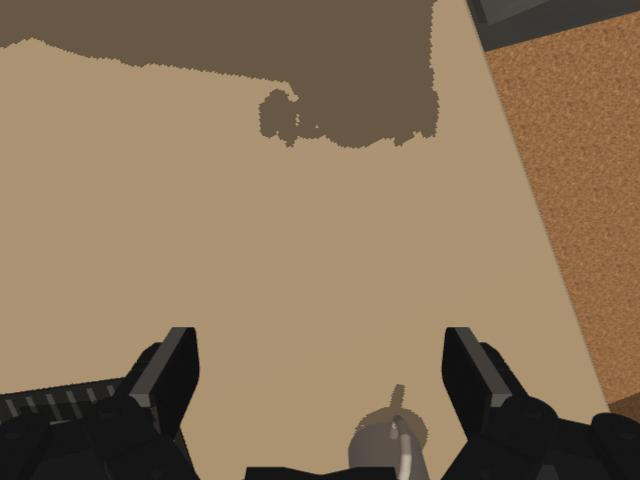

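All keys are required in every row.

Call:
servo_tool:
  increments:
    - {"dx":10,"dy":-18.4,"dz":6,"ax":0,"ay":0,"az":-0.72,"claw":-1}
    - {"dx":10,"dy":-18.4,"dz":6,"ax":0,"ay":0,"az":-0.72,"claw":-1}
    - {"dx":10,"dy":-18.4,"dz":6,"ax":0,"ay":0,"az":-0.72,"claw":-1}
    - {"dx":10,"dy":-18.4,"dz":6,"ax":0,"ay":0,"az":-0.72,"claw":-1}
    - {"dx":10,"dy":-18.4,"dz":6,"ax":0,"ay":0,"az":-0.72,"claw":-1}
    - {"dx":10,"dy":-18.4,"dz":6,"ax":0,"ay":0,"az":-0.72,"claw":-1}
    - {"dx":10,"dy":-18.4,"dz":6,"ax":0,"ay":0,"az":-0.72,"claw":-1}

```text
clock: 0.78
eef_pos: [396.2, 392.4, 292.8]
tool_rot: [-1.568, -0.001, -1.198]
force: [0.2, -0.0, 1.0]
width: 85.5
```

Call:
servo_tool:
  increments:
    - {"dx":10,"dy":-18.4,"dz":6,"ax":0,"ay":0,"az":-0.73,"claw":-1}
    - {"dx":10,"dy":-18.4,"dz":6,"ax":0,"ay":0,"az":-0.73,"claw":-1}
    - {"dx":10,"dy":-18.4,"dz":6,"ax":0,"ay":0,"az":-0.73,"claw":-1}
    - {"dx":10,"dy":-18.4,"dz":6,"ax":0,"ay":0,"az":-0.73,"claw":-1}
    - {"dx":10,"dy":-18.4,"dz":6,"ax":0,"ay":0,"az":-0.73,"claw":-1}
    - {"dx":10,"dy":-18.4,"dz":6,"ax":0,"ay":0,"az":-0.73,"claw":-1}
    - {"dx":10,"dy":-18.4,"dz":6,"ax":0,"ay":0,"az":-0.73,"claw":-1}
    - {"dx":10,"dy":-18.4,"dz":6,"ax":0,"ay":0,"az":-0.73,"claw":-1}

```text
clock: 1.45
eef_pos: [492.5, 213.7, 350.8]
tool_rot: [-1.572, 0.0, -1.913]
force: [0.1, 0.7, -0.9]
width: 85.0
```

```bash
python3 - <<'E'
from h import *
d=snap('wrist','w1');s=read_state();print(s['clock'],s['eef_pos'],s['tool_rot'],s['qpos'],s['qd'])
E
```

```text
1.5 [491.9242724  214.60596485 350.45129168] [-1.57286601e+00  1.53326098e-04 -1.91133214e+00] [-0.80146749  0.37662096  0.48914218  1.66977344 -0.19251979  1.14452313
 -0.60168586] [-0.01446966  0.00238358 -0.014735    0.00393274  0.00251837 -0.00054976
 -0.005726  ]
```

View pics/w1.png

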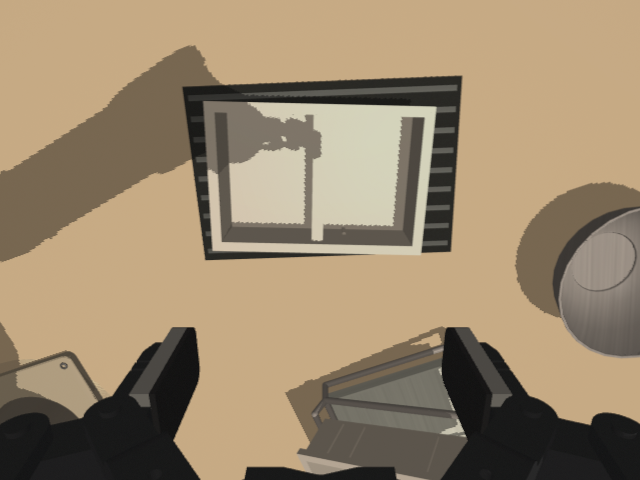

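```bash
python3 - <<'E'
from h import *
d=load('w1'); print(ray(d,320,240)[0])
P=np.array([onz(d,u,v,68)[:2] for u,v in [(203,100),(437,106),(421,255),(211,251)]])
print(np.round(P,1),[round(np.linalg.norm(P[i]-P[(i+1)%4]),1) for i in range(4)],P.mean(0))
e=P[1]-P[0]+P[2]-P[3];print(np.degrees(np.arctan2(e[1],e[0])))
# inner
I=np.array([onz(d,u,v,68)[:2] for u,v in [(216,112),(425,117),(412,246),(222,241)]])
print(np.round(I,1),[round(np.linalg.norm(I[i]-I[(i+1)%4]),1) for i in range(4)],I.mean(0))
im=cv2.imread('pics/w1.png');cv2.imwrite('pics/w1c.png',cv2.resize(im[80:270,170:470],None,fx=2.6,fy=2.6,interpolation=cv2.INTER_CUBIC))
E
```

```text
[521.94424934 292.92915232 493.98243651]
[[416.2 326. ]
 [622.4 246.8]
 [568.4 106.3]
 [360.7 185.1]] [np.float64(220.9), np.float64(150.5), np.float64(222.2), np.float64(151.5)] [491.92771526 216.04990445]
-20.9038455565877
[[423.3 312. ]
 [609.1 240.9]
 [562.2 119.2]
 [376.1 191.4]] [np.float64(199.0), np.float64(130.4), np.float64(199.6), np.float64(129.5)] [492.68656517 215.89944606]
```

View pics/w1c.png

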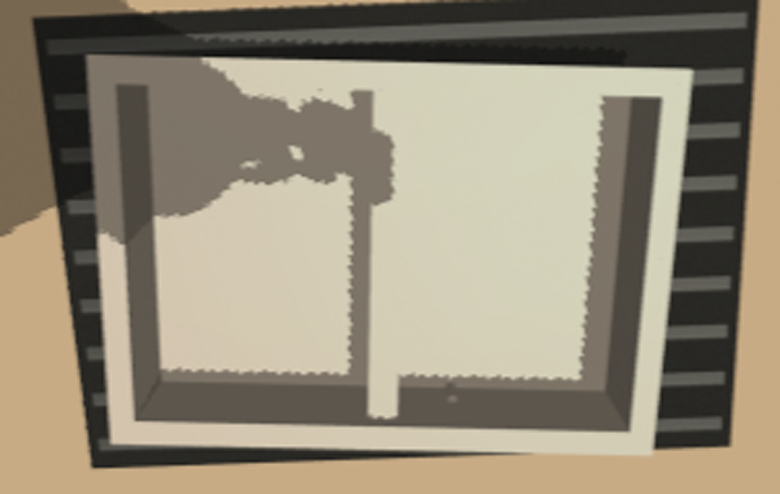

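Call:
servo_tool:
  increments:
    - {"dx":-6,"dy":-20,"dz":0,"ax":0,"ay":0,"az":0.345,"claw":-1}
    - {"dx":-6,"dy":-20,"dz":0,"ax":0,"ay":0,"az":0.345,"claw":-1}
    - {"dx":-6,"dy":-20,"dz":0,"ax":0,"ay":0,"az":0.345,"claw":-1}
    - {"dx":-6,"dy":-20,"dz":0,"ax":0,"ay":0,"az":0.345,"claw":-1}
    - {"dx":-6,"dy":-20,"dz":0,"ax":0,"ay":0,"az":0.345,"claw":-1}
    - {"dx":-6,"dy":-20,"dz":0,"ax":0,"ay":0,"az":0.345,"claw":-1}

```text
clock: 2.0
eef_pos: [430.1, 6.5, 351.3]
tool_rot: [-1.573, -0.002, -1.577]
force: [-1.0, -0.6, 0.5]
width: 85.4
```

Call:
servo_tool:
  increments:
    - {"dx":-5,"dy":-16,"dz":-5,"ax":0,"ay":-0.524,"az":0,"claw":-1}
    - {"dx":-5,"dy":-16,"dz":-5,"ax":0,"ay":-0.524,"az":0,"claw":-1}
    - {"dx":-5,"dy":-16,"dz":-5,"ax":0,"ay":-0.524,"az":0,"claw":-1}
    - {"dx":-5,"dy":-16,"dz":-5,"ax":0,"ay":-0.524,"az":0,"claw":-1}
    - {"dx":-5,"dy":-16,"dz":-5,"ax":0,"ay":-0.524,"az":0,"claw":-1}
    - {"dx":-5,"dy":-16,"dz":-5,"ax":0,"ay":-0.524,"az":0,"claw":-1}
    - {"dx":-5,"dy":-16,"dz":-5,"ax":0,"ay":-0.524,"az":0,"claw":-1}

```text
clock: 2.58
eef_pos: [388.0, -132.8, 303.3]
tool_rot: [-1.068, 0.017, -1.555]
force: [0.5, 0.5, 0.2]
width: 85.4
```

```bash
python3 - <<'E'
from h import *
d=snap('wrist','w2');s=read_state();print(s['clock'],s['eef_pos'],s['tool_rot'],s['qpos'],s['qd'])
E
```

```text
2.6333 [ 386.17420362 -134.69075663  302.3414523 ] [-1.06841128  0.01449443 -1.55660091] [-0.32961207 -0.00791788  0.80568581  2.42224164 -0.71476842  0.36330254
  1.11589828] [-0.01713529  0.00066382 -0.06890713 -0.04475447  0.28416936  0.07913767
 -0.48934728]
```

View pics/w2.png

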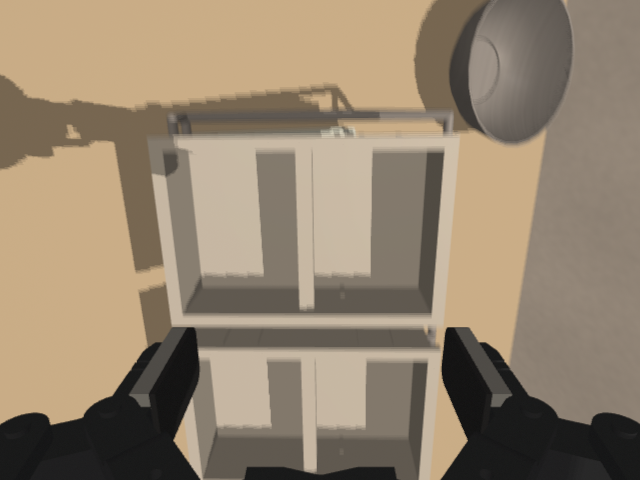

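Call:
servo_tool:
  increments:
    - {"dx":2,"dy":-0.3,"dz":-2,"ax":0,"ay":0,"az":0,"claw":-1}
    - {"dx":2,"dy":-0.3,"dz":-2,"ax":0,"ay":0,"az":0,"claw":-1}
    - {"dx":2,"dy":-0.3,"dz":-2,"ax":0,"ay":0,"az":0,"claw":-1}
    - {"dx":2,"dy":-0.3,"dz":-2,"ax":0,"ay":0,"az":0,"claw":-1}
    - {"dx":2,"dy":-0.3,"dz":-2,"ax":0,"ay":0,"az":0,"claw":-1}

```text
clock: 3.05
eef_pos: [407.7, -136.3, 283.5]
tool_rot: [-1.071, 0.018, -1.558]
force: [0.1, 0.2, -0.5]
width: 85.4
```

```bash
python3 - <<'E'
from h import *
d=snap('wrist','w3');s=read_state();print(s['clock'],s['eef_pos'],s['tool_rot'],s['qpos'],s['qd'])
im=cv2.imread('pics/w3.png');cv2.imwrite('pics/w3c.png',cv2.resize(im[80:480,130:480],None,fx=1.5,fy=1.5,interpolation=cv2.INTER_CUBIC))
E
```

```text
3.1 [ 407.71952693 -136.45340132  283.78427722] [-1.06977966  0.01794488 -1.55859198] [-0.28294589  0.1020049   0.8062317   2.4182609  -1.0202474   0.38658464
  1.42354693] [ 2.99168978e-03 -1.07938963e-02  8.50265870e-03 -1.20014026e-03
 -1.45119455e-02  4.72435597e-05  1.63797374e-02]
```

View pics/w3c.png

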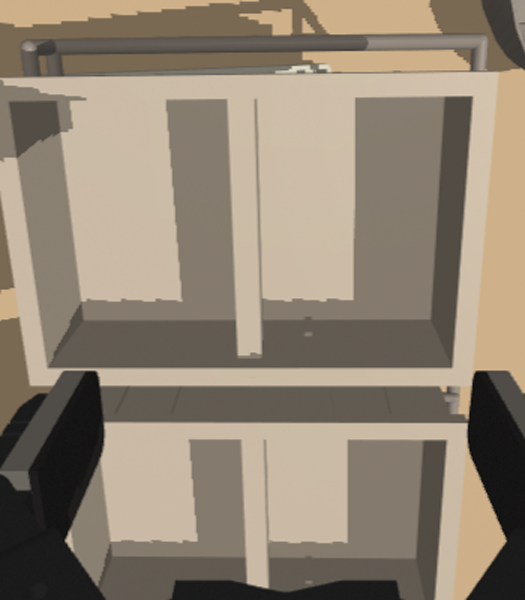

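```bash
cat >> h.py <<'E'
n30=np.array([-.5,0,.8660254]); ux=np.array([.8660254,0,.5])
def onpl(d,u,v,p,n=n30):
    o,r=ray(d,u,v); return o+r*(np.dot(n,np.array(p)-o)/np.dot(n,r))
E
python3 - <<'E'
from h import *
d=load('w3');print(ray(d,320,240)[0])
c=[(10,101),(473,97),(453,367),(47,367)]
o=[(499,71),(468,385),(28,385)]
f=lambda L:[(a/1.5-.17+130,b/1.5-.17+80) for a,b in L]
for z in (142,147,152):
    p=[460,0,z]
    I=np.array([onpl(d,u,v,p) for u,v in f(c)]);O=np.array([onpl(d,u,v,p) for u,v in f(o)])
    print(z,[round(np.linalg.norm(I[i]-I[(i+1)%4]),1) for i in range(4)],I.mean(0),[round(np.linalg.norm(O[i+1]-O[i]),1) for i in range(2)],(O[0]+O[2])/2)
    print(np.round(I,1).tolist(), np.round(O,1).tolist())
    # bar: top centerline ends: plane 10 below
    q=np.array(p)-10*n30
    print([np.round(onpl(d,u,v,q),1) for u,v in f([(250,357),(242,98),(238,355),(262,355)])])
    # tray C near-side bits
    print('C',[np.round(onpl(d,u,v,p),1) for u,v in f([(467,422),(448,439),(103,439)])])
E
```

```text
[339.47245314 -55.13906579 410.66234861]
142 [np.float64(207.1), np.float64(133.5), np.float64(207.3), np.float64(134.0)] [ 463.06050384 -147.93180107  143.76698272] [np.float64(154.8), np.float64(226.8)] [ 462.65446663 -147.78866412  143.53255703]
[[372.5, -82.5, 91.5], [551.8, -79.7, 195.0], [553.7, -213.2, 196.1], [374.2, -216.4, 92.5]] [[560.7, -68.5, 200.2], [561.0, -223.3, 200.3], [364.6, -227.1, 86.9]]
[array([ 469. , -214.4,  135.7]), array([467.4, -81.5, 134.7]), array([ 463.6, -213.3,  132.5]), array([ 474.5, -213.1,  138.8])]
C [array([ 562.2, -245. ,  201. ]), array([ 554.4, -255.4,  196.5]), array([ 396.2, -258.9,  105.2])]
147 [np.float64(204.0), np.float64(131.5), np.float64(204.2), np.float64(132.0)] [ 461.23362386 -146.56013779  147.71223307] [np.float64(152.5), np.float64(223.5)] [ 460.8335887  -146.41911669  147.48127266]
[[372.0, -82.1, 96.2], [548.7, -79.3, 198.2], [550.5, -210.8, 199.3], [373.7, -214.0, 97.2]] [[557.5, -68.3, 203.3], [557.7, -220.8, 203.4], [364.2, -224.5, 91.7]]
[array([ 467.2, -212.1,  139.6]), array([465.6, -81.1, 138.7]), array([ 461.8, -211. ,  136.5]), array([ 472.6, -210.8,  142.7])]
C [array([ 558.9, -242.2,  204.1]), array([ 551.2, -252.5,  199.7]), array([ 395.4, -255.9,  109.7])]
152 [np.float64(201.0), np.float64(129.5), np.float64(201.1), np.float64(130.0)] [ 459.40674388 -145.18847452  151.65748342] [np.float64(150.2), np.float64(220.1)] [ 459.01271077 -145.04956927  151.42998829]
[[371.5, -81.7, 100.9], [545.6, -79.0, 201.4], [547.3, -208.5, 202.4], [373.2, -211.7, 101.9]] [[554.2, -68.1, 206.4], [554.4, -218.3, 206.5], [363.8, -222.0, 96.5]]
[array([ 465.3, -209.8,  143.5]), array([463.8, -80.7, 142.6]), array([ 460. , -208.8,  140.5]), array([ 470.6, -208.6,  146.6])]
C [array([ 555.6, -239.4,  207.2]), array([ 548.1, -249.5,  202.8]), array([ 394.5, -252.9,  114.2])]
```

```bash
cat >> h.py <<'E'
from scipy.spatial.transform import Rotation as Ro
def rt(rpy): return Ro.from_euler('xyz',rpy)
def des(tilt,yaw):
    c,s=np.cos(tilt),np.sin(tilt)
    M=np.array([[0,-1,0],[s,0,-c],[c,0,s]]).T
    return Ro.from_euler('z',yaw)*Ro.from_matrix(M)
def go(P,tilt,yaw):
    s=read_state(); print('t',round(s['clock'],2),'d cm',np.round((np.array(P)-s['eef_pos'])/10,2),'rot',np.round((des(tilt,yaw)*rt(s['tool_rot']).inv()).as_rotvec(),4),'w',s['width'],'F',np.round(s['force'],1),'q',np.round(s['qpos'],2))
E
python3 - <<'E'
from h import *
go([427,-145,208],np.pi/6,.015)
E
```

```text
t 3.1 d cm [ 1.93 -0.85 -7.58] rot [-0.0176 -0.0228  0.0026] w 85.53695759406479 F [ 0.1 -0.7  0. ] q [-0.28  0.1   0.81  2.42 -1.02  0.39  1.42]
```

Call:
servo_tool:
  increments:
    - {"dx":1.0,"dy":-0.4,"dz":-3,"ax":0,"ay":0,"az":0,"claw":-1}
    - {"dx":1.9,"dy":-0.85,"dz":-5,"ax":-0.01,"ay":-0.012,"az":0.003,"claw":-1}
    - {"dx":1.9,"dy":-0.85,"dz":-7.6,"ax":-0.018,"ay":-0.023,"az":0.003,"claw":-1}
    - {"dx":1.9,"dy":-0.85,"dz":-7.6,"ax":-0.018,"ay":-0.023,"az":0.003,"claw":-1}
    - {"dx":1.9,"dy":-0.85,"dz":-7.6,"ax":-0.018,"ay":-0.023,"az":0.003,"claw":-1}

```text
clock: 3.52
eef_pos: [401.9, -141.7, 255.7]
tool_rot: [-1.082, 0.003, -1.553]
force: [1.4, -0.6, -0.4]
width: 85.5
```

```bash
python3 - <<'E'
from h import *
go([477,-145,121],np.pi/6,.015)
d=snap('wrist','w4')
E
```

```text
t 3.52 d cm [  7.51  -0.33 -13.47] rot [-0.002  -0.0348 -0.0026] w 85.53393733510114 F [ 1.4 -0.6 -0.4] q [ 0.47  0.14 -0.03  2.45 -1.09  0.24  1.5 ]
```

View pics/w4.png

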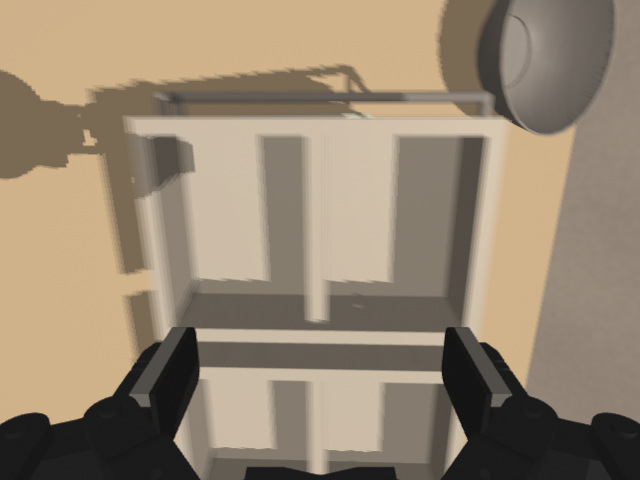

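```bash
cat > kin.py <<'E'
import numpy as np
from scipy.spatial.transform import Rotation as Ro
from scipy.optimize import least_squares
D=[([-1.16879259,.62898712,.03845616,1.51795613,-.02700082,.9963222,-.02001805],[292.907,579.853,230.754],[-1.57195154,0,-.467824388]),
([-0.80146749,0.37662096,0.48914218,1.66977344,-0.19251979,1.14452313,-0.60168586],[491.924,214.606,350.451],[-1.57286601,1.5e-4,-1.91133214]),
([-0.32961207,-0.00791788,0.80568581,2.42224164,-0.71476842,0.36330254,1.11589828],[386.174,-134.69,302.34],[-1.06841128,.01449443,-1.55660091]),
([-0.28294589,0.1020049,0.8062317,2.4182609,-1.0202474,0.38658464,1.42354693],[407.72,-136.453,283.784],[-1.06977966,.01794488,-1.55859198])]
def fk(q,p):
    sg=p.get('sg',[-1]*4); 
    h,L1,a1,L2,a2,a3,L3,y0=p['v']
    R=Ro.identity();X=np.array([0,0,h])
    R=R*Ro.from_euler('z',p['s1']*q[0]+y0)
    R=R*Ro.from_euler('y',q[1])*Ro.from_euler('z',p['s3']*q[2]); X=X+R.apply([a1,0,L1])
    R=R*Ro.from_euler('y',q[3]); X=X+R.apply([a2,0,L2]); R=R*Ro.from_euler('z',p['s5']*q[4])
    R=R*Ro.from_euler('y',q[5]); R=R*Ro.from_euler('z',p['s7']*q[6]); X=X+R.apply([a3,0,L3])
    return X,R
if __name__=='__main__':
    import itertools
    out=[]
    for s1,s3,s5,s7 in itertools.product([1,-1],repeat=4):
        P=dict(s1=s1,s3=s3,s5=s5,s7=s7)
        # orientation consistency: tool y = +z of flange
        def f(v):
            P['v']=v; r=[]
            for q,x,w in D:
                X,R=fk(q,P); r+=list((X-x)/10); r+=list((R.apply([0,0,1])-Ro.from_euler('xyz',w).apply([0,1,0]))*30)
            return r
        s=least_squares(f,[350,350,0,350,0,0,250,0]); out.append((s.cost,s1,s3,s5,s7,np.round(s.x,2)))
    for o in sorted(out,key=lambda o:o[0])[:4]: print(o)
E
python3 kin.py
```

```text
(np.float64(0.4022328938946115), -1, -1, -1, -1, array([ 2.9924e+02,  5.3325e+02,  1.1970e+01,  3.6862e+02, -1.9410e+01,
       -6.6500e+00,  3.0684e+02, -4.0000e-02]))
(np.float64(0.44118298390779404), -1, -1, -1, 1, array([ 3.1732e+02,  5.4010e+02,  1.3210e+01,  3.7727e+02, -1.0060e+01,
        1.5300e+00,  3.1798e+02, -4.0000e-02]))
(np.float64(64.00649085456737), -1, 1, 1, 1, array([ 2.13434e+03,  1.83958e+03, -5.33780e+02,  1.13335e+03,
        1.00007e+03,  4.04760e+02,  2.27461e+03, -1.10000e-01]))
(np.float64(219.0630897219074), 1, -1, 1, -1, array([1235.65, 1239.44, -512.41, 1057.43,  830.88,  104.61, 1052.31,
          2.29]))
```

```bash
cat > ik.py <<'E'
from kin import *
from h import des
P=dict(s1=-1,s3=-1,s5=-1,s7=-1,v=np.array([2.9924e+02,5.3325e+02,1.1970e+01,3.6862e+02,-1.941e+01,-6.65,3.0684e+02,-.04]))
lo=np.array([-3.06,-.37,-1.25,.18,-1.1,.23,-2.94]);hi=np.array([3.06,2.12,1.32,2.47,4.24,1.98,2.94])
# tool x in flange frame: determine from data
tx=[];
for q,x,w in D:
    X,R=fk(q,P); M=R.inv()*Ro.from_euler('xyz',w); tx.append(M.as_matrix())
print(np.round(tx,2)[:, :,0])
Mt=Ro.from_matrix(np.mean(tx,0)); 
def ik(pos,Rt,n=60,seed=0):
    rng=np.random.default_rng(seed);best=[]
    for i in range(n):
        q0=rng.uniform(lo,hi)
        f=lambda q:np.concatenate([(fk(q,P)[0]-pos)/5,((fk(q,P)[1]*Mt)*Rt.inv()).as_rotvec()*100,0.05*((q-(lo+hi)/2)/(hi-lo))])
        s=least_squares(f,q0,bounds=(lo,hi),max_nfev=150)
        e=np.linalg.norm(f(s.x)[:6]);m=np.min(np.minimum(s.x-lo,hi-s.x))
        best.append((round(e,2),round(m,3),np.round(s.x,2)))
    ok=[b for b in best if b[0]<.3]
    ok.sort(key=lambda b:-b[1]); return ok[:4], min(b[0] for b in best)
if __name__=='__main__':
    for nm,p in dict(Bt=[477,-145,121],Bh=[427,-145,208],Ct=[477,-319,121],Ch=[427,-319,208]).items():
        for flip in (0,1):
            for tilt in (30,20):
                R=des(np.radians(tilt),.015)
                if flip: R=R*Ro.from_euler('y',np.pi)
                ok,m=ik(np.array(p),R,30); print(nm,flip,tilt,m,[(b[1],b[2].tolist()) for b in ok[:2]])
E
time python3 ik.py
```

```text
[[-0.04 -1.   -0.  ]
 [-0.04 -1.   -0.  ]
 [-0.04 -1.    0.02]
 [-0.04 -1.    0.02]]
Bt 0 30 0.69 []
Bt 0 20 0.0 [(np.float64(0.12), [1.03, 0.78, -1.07, 2.35, 1.67, 0.58, -1.32]), (np.float64(0.12), [1.03, 0.78, -1.07, 2.35, 1.67, 0.58, -1.32])]
Bt 1 30 0.0 [(np.float64(0.028), [0.84, 0.62, -0.65, 2.44, 2.72, 0.34, 0.84]), (np.float64(0.028), [0.63, 0.56, -0.33, 2.44, 3.3, 0.31, 0.24])]
Bt 1 20 0.0 [(np.float64(0.161), [0.97, 0.72, -0.95, 2.31, 1.6, 0.45, 1.91]), (np.float64(0.161), [1.03, 0.77, -1.06, 2.31, 1.6, 0.54, 1.91])]
Bh 0 30 2.38 []
Bh 0 20 0.0 [(np.float64(0.094), [1.17, 0.44, -1.06, 2.38, 1.04, 0.34, -0.72]), (np.float64(0.094), [1.19, 0.45, -1.08, 2.38, 1.07, 0.36, -0.75])]
Bh 1 30 0.0 [(np.float64(0.0), [1.33, 0.55, -1.25, 2.47, 1.74, 0.35, 1.77]), (np.float64(0.0), [1.33, 0.55, -1.25, 2.47, 1.74, 0.35, 1.77])]
Bh 1 20 0.0 [(np.float64(0.134), [0.05, 0.3, 0.43, 2.34, -0.96, 0.36, -1.81]), (np.float64(0.134), [1.18, 0.46, -1.07, 2.34, 0.96, 0.37, 2.51])]
Ct 0 30 0.0 [(np.float64(0.097), [1.45, 0.95, -1.15, 2.21, 1.73, 0.49, -0.89]), (np.float64(0.089), [1.45, 0.96, -1.16
[... 382 characters left out ...]
.5, 2.7]), (np.float64(0.229), [1.3, 0.85, -1.02, 2.06, 1.19, 0.52, 2.68])]
Ch 0 30 0.0 [(np.float64(0.073), [1.59, 0.67, -1.15, 2.23, 1.09, 0.3, -0.32]), (np.float64(0.073), [1.6, 0.69, -1.18, 2.23, 1.14, 0.33, -0.36])]
Ch 0 20 0.0 [(np.float64(0.259), [0.51, 0.42, 0.32, 2.13, -0.84, 0.52, 1.53]), (np.float64(0.233), [1.44, 0.6, -1.02, 2.13, 0.72, 0.46, -0.02])]
Ch 1 30 0.0 [(np.float64(0.101), [1.02, 0.42, -0.27, 2.2, -1.0, 0.34, -1.41]), (np.float64(0.057), [0.97, 0.41, -0.21, 2.2, -1.04, 0.36, -1.36])]
Ch 1 20 0.0 [(np.float64(0.282), [0.61, 0.42, 0.17, 2.09, -0.72, 0.51, -1.75]), (np.float64(0.247), [0.71, 0.41, 0.04, 2.09, -0.62, 0.48, -1.85])]
real	3m16.215s
user	3m7.202s
sys	0m0.223s
```

```bash
python3 - <<'E'
from h import *
go([450,-145,260],.2,.015)
E
```

```text
t 3.57 d cm [ 5.59 -0.71  0.64] rot [-0.0132  0.2826 -0.0015] w 84.9067680221935 F [-4.6  4.5 -2.2] q [ 0.49  0.13 -0.05  2.46 -1.09  0.24  1.5 ]
```

Call:
servo_tool:
  increments:
    - {"dx":3,"dy":0,"dz":1,"ax":0,"ay":0.12,"az":0,"claw":-1}
    - {"dx":5,"dy":-0.5,"dz":1,"ax":0,"ay":0.24,"az":0,"claw":-1}
    - {"dx":5.6,"dy":-0.7,"dz":1,"ax":0,"ay":0.28,"az":0,"claw":-1}
    - {"dx":5.6,"dy":-0.7,"dz":1,"ax":0,"ay":0.28,"az":0,"claw":-1}
    - {"dx":5.6,"dy":-0.7,"dz":1,"ax":0,"ay":0.28,"az":0,"claw":-1}

```text
clock: 3.98
eef_pos: [453.5, -149.2, 265.7]
tool_rot: [-1.369, 0.005, -1.56]
force: [0.7, 0.1, -1.4]
width: 85.5
```

```bash
python3 - <<'E'
from h import *
go([437,-145,212],np.radians(22),.015)
E
```

```text
t 3.98 d cm [-1.65  0.42 -5.37] rot [-0.0031 -0.1824  0.0042] w 85.51637165746777 F [ 0.7  0.1 -1.4] q [ 0.05  0.26  0.32  2.1  -0.28  0.62  0.58]
```

Call:
servo_tool:
  increments:
    - {"dx":-0.5,"dy":0.2,"dz":-2,"ax":0,"ay":-0.06,"az":0,"claw":-1}
    - {"dx":-1,"dy":0.4,"dz":-4,"ax":0,"ay":-0.12,"az":0,"claw":-1}
    - {"dx":-1.6,"dy":0.4,"dz":-5.4,"ax":0,"ay":-0.18,"az":0,"claw":-1}
    - {"dx":-1.6,"dy":0.4,"dz":-5.4,"ax":0,"ay":-0.18,"az":0,"claw":-1}
    - {"dx":-1.6,"dy":0.4,"dz":-5.4,"ax":0,"ay":-0.18,"az":0,"claw":-1}

```text
clock: 4.4
eef_pos: [436.5, -142.4, 210.1]
tool_rot: [-1.187, 0.007, -1.555]
force: [-0.8, 0.0, -0.3]
width: 85.6
```

```bash
python3 - <<'E'
from h import *
go([474.6,-145,120],np.radians(22),.015)
snap('wrist','w5')
E
```

```text
t 4.4 d cm [ 3.81 -0.26 -9.01] rot [-0.0075  0.0002 -0.0012] w 85.63347116084915 F [-0.8  0.  -0.3] q [ 0.25  0.29  0.15  2.37 -1.    0.23  1.35]
```

View pics/w5.png

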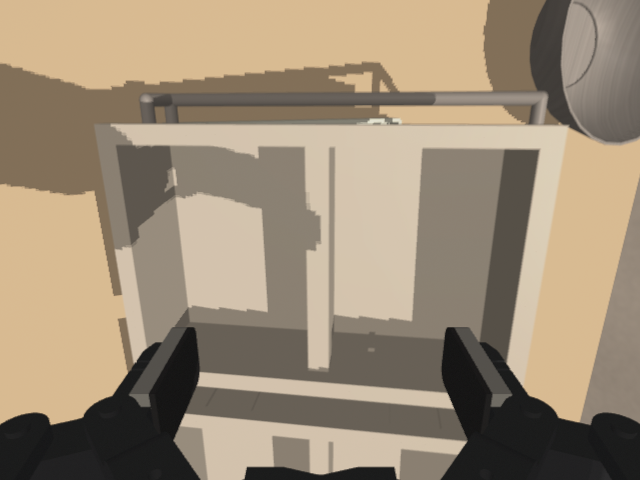

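```bash
cat > sim.py <<'E'
from ik import *
def step(q,pos,Rt):
    f=lambda x:np.concatenate([(fk(x,P)[0]-pos)/5,((fk(x,P)[1]*Mt)*Rt.inv()).as_rotvec()*100,0.3*(x-q)])
    s=least_squares(f,np.clip(q,lo+1e-3,hi-1e-3),bounds=(lo,hi),max_nfev=60); return s.x,np.linalg.norm(f(s.x)[:6])
def pose(q): X,R=fk(q,P); return X,R*Mt
def path(q,pos,Rt,n=8):
    X,R=pose(q); dr=(Rt*R.inv()).as_rotvec()
    for i in range(1,n+1):
        q,e=step(q,X+(pos-X)*i/n,Ro.from_rotvec(dr*i/n)*R)
    return q,e
E
cat > s1.py <<'E'
from sim import *
q=np.array([.05,.26,.32,2.1,-.28,.62,.58])
r,e=path(q,np.array([437,-145,212]),des(np.radians(22),.015));print('check',np.round(r,2),e)
B=np.array([474.6,-145,120]);
for side in (-.3,-.5,.3,.5):
  for yw in (-.3,0,.3):
    S=Ro.from_euler('x',side)
    q1,e1=path(q,np.array([450,-145,265]),S*des(.15,.015+yw))
    q2,e2=path(q1,np.array([437,-145,212]),S*des(np.radians(22),.015+yw))
    q3,e3=path(q2,np.array([437,-145,212]),des(np.radians(22),.015))
    q4,e4=path(q3,B,des(np.radians(22),.015))
    print(side,yw,np.round(q1,2),round(e1,2),np.round(q2,2),round(e2,2),np.round(q3,2),round(e3,2),np.round(q4,2),round(e4,2))
E
sed -i 's/^print/#print/' ik.py; time python3 s1.py
```

```text
check [ 0.3   0.27  0.1   2.38 -0.93  0.23  1.29] 0.007520013945442569
-0.3 -0.3 [-0.52  0.32  0.74  2.17  0.2   0.53 -0.26] 0.0 [-0.2   0.31  0.3   2.46  1.75  0.26 -1.86] 0.01 [ 1.14  0.42 -1.01  2.38  1.07  0.29 -0.74] 0.0 [ 0.94  0.69 -0.88  2.38  1.88  0.41 -1.51] 0.0
-0.3 0 [-0.38  0.28  0.59  2.17  0.21  0.53  0.04] 0.0 [ 0.22  0.27 -0.08  2.45  1.68  0.23 -1.41] 0.01 [ 1.11  0.41 -0.96  2.38  1.02  0.26 -0.68] 0.0 [ 0.94  0.69 -0.88  2.38  1.88  0.41 -1.51] 0.0
-0.3 0.3 [-0.24  0.26  0.46  2.15  0.19  0.56  0.38] 0.0 [ 0.65  0.29 -0.5   2.41  1.27  0.23 -0.65] 0.01 [ 1.07  0.38 -0.89  2.38  0.93  0.23 -0.59] 0.0 [ 0.94  0.69 -0.88  2.38  1.88  0.41 -1.51] 0.0
-0.5 -0.3 [-0.8   0.44  0.98  2.21  0.35  0.47 -0.46] 0.0 [-0.61  0.44  0.68  2.47  1.84  0.32 -2.02] 1.78 [ 1.14  0.42 -1.    2.38  1.06  0.29 -0.73] 0.0 [ 0.94  0.69 -0.88  2.38  1.88  0.41 -1.51] 0.0
-0.5 0 [-0.68  0.37  0.83  2.21  0.45  0.49 -0.24] 0.0 [-0.4   0.35  0.5   2.47  1.87  0.28 -1.67] 1.54 [ 1.11  0.4  -0.95  2.38  1.01  0.26 -0.67] 0.0 [ 0.94  0.69 -0.88  2.38  1.88  0.41 -1.51] 0.0
-0.5 0.3 [-0.53  0.32
[... 727 characters left out ...]
2] 0.0 [ 0.26  0.48  0.13  2.27 -1.1   0.23  1.44] 9.01
0.5 -0.3 [ 0.36  0.4   0.27  1.98 -0.64  1.05  0.7 ] 0.0 [ 0.47  0.39  0.19  2.25 -1.    0.72  1.11] 0.0 [ 0.29  0.27  0.12  2.38 -0.94  0.23  1.31] 0.0 [ 0.26  0.48  0.13  2.27 -1.1   0.23  1.44] 9.01
0.5 0 [ 0.44  0.41  0.2   1.97 -0.65  1.07  1.02] 0.0 [ 0.6   0.43  0.12  2.23 -1.02  0.81  1.47] 0.0 [ 0.27  0.28  0.14  2.38 -0.96  0.24  1.33] 0.0 [ 0.26  0.48  0.13  2.27 -1.1   0.23  1.44] 9.01
0.5 0.3 [ 0.52  0.43  0.12  1.96 -0.64  1.09  1.32] 0.0 [ 0.7   0.49  0.05  2.18 -0.97  0.91  1.75] 0.0 [ 0.26  0.28  0.16  2.38 -0.97  0.24  1.34] 0.0 [ 0.26  0.48  0.13  2.27 -1.1   0.23  1.44] 9.01
real	0m27.170s
user	0m26.004s
sys	0m0.142s
```

```bash
cat > s2.py <<'E'
from sim import *
from h import read_state
q=np.array(read_state()['qpos'])
S=Ro.from_euler('x',-.3)
for yw in (0,.3):
  T=[([455,-145,265],S*des(.15,.015+yw)),([437,-145,212],S*des(np.radians(22),.015+yw)),([437,-145,212],des(np.radians(22),.015)),([474.6,-145,120],des(np.radians(22),.015)),([474.6,-145,120],des(np.radians(26),.015)),([474.6,-145,120],des(np.radians(30),.015))]
  r=q.copy()
  for p,R in T:
    r,e=path(r,np.array(p),R);print(np.round(r,2),round(e,2))
s=read_state();print((np.array(T[0][0])-s['eef_pos'])/10,(S*des(.15,.015+.0)*Ro.from_euler('xyz',s['tool_rot']).inv()).as_rotvec())
E
python3 s2.py
```

```text
[-0.69  0.4   1.05  2.15 -0.21  0.54  0.49] 0.0
[-0.68  0.4   1.08  2.39 -1.1   0.23  1.4 ] 4.99
[ 0.08  0.29  0.38  2.38 -1.1   0.31  1.48] 0.0
[ 0.26  0.48  0.13  2.27 -1.1   0.23  1.44] 9.01
[ 0.34  0.45  0.06  2.27 -1.1   0.23  1.47] 13.67
[ 0.45  0.43 -0.04  2.26 -1.1   0.23  1.5 ] 18.28
[-0.54  0.34  0.87  2.14 -0.11  0.56  0.69] 0.0
[-0.38  0.33  0.79  2.39 -1.1   0.23  1.76] 1.44
[ 0.08  0.29  0.38  2.38 -1.1   0.31  1.48] 0.0
[ 0.26  0.48  0.13  2.27 -1.1   0.23  1.44] 9.01
[ 0.34  0.45  0.06  2.27 -1.1   0.23  1.47] 13.67
[ 0.45  0.43 -0.04  2.26 -1.1   0.23  1.5 ] 18.28
[ 1.94125506 -0.24036846  5.52945403] [-0.30950691  0.23145923 -0.03458294]
```

```bash
cat > s3.py <<'E'
from sim import *
from h import read_state
st=read_state();q=np.array(st['qpos'])
for sd in (-.3,-.45):
 for yw in (0,.3):
  S=Ro.from_euler('x',sd)
  T=[([480,-145,280],des(0,.015)),([480,-145,280],S*des(0,.015+yw)),([455,-145,265],S*des(.15,.015+yw)),([437,-145,212],S*des(np.radians(22),.015+yw)),([437,-145,212],des(np.radians(22),.015)),([474.6,-145,120],des(np.radians(22),.015)),([474.6,-145,120],des(np.radians(27),.015))]
  r=q.copy();print(sd,yw)
  for p,R in T:
    r,e=path(r,np.array(p),R,6);print(np.round(r,2),round(e,2))
E
python3 s3.py
```

```text
-0.3 0
[-0.21  0.4   0.65  1.89 -0.28  0.94  0.58] 0.0
[-0.52  0.43  0.82  1.95 -0.02  0.8   0.27] 0.0
[-0.56  0.34  0.85  2.15  0.    0.53  0.26] 0.0
[-0.68  0.4   1.08  2.39 -1.1   0.23  1.4 ] 4.99
[ 0.08  0.29  0.38  2.38 -1.1   0.31  1.48] 0.0
[ 0.26  0.48  0.13  2.27 -1.1   0.23  1.44] 9.01
[ 0.37  0.45  0.03  2.26 -1.1   0.23  1.48] 14.83
-0.3 0.3
[-0.21  0.4   0.65  1.89 -0.28  0.94  0.58] 0.0
[-0.46  0.41  0.73  1.95  0.04  0.79  0.51] 0.0
[-0.43  0.31  0.71  2.14  0.02  0.55  0.56] 0.0
[-0.38  0.33  0.79  2.39 -1.1   0.23  1.76] 1.44
[ 0.08  0.29  0.38  2.38 -1.1   0.31  1.48] 0.0
[ 0.26  0.48  0.13  2.27 -1.1   0.23  1.44] 9.01
[ 0.37  0.45  0.03  2.26 -1.1   0.23  1.48] 14.83
-0.45 0
[-0.21  0.4   0.65  1.89 -0.28  0.94  0.58] 0.0
[-0.67  0.49  0.93  1.99  0.09  0.75  0.13] 0.0
[-0.76  0.42  1.    2.19  0.14  0.47  0.09] 0.0
[-0.27  0.32  0.37  2.47  1.85  0.27 -1.63] 0.94
[ 1.11  0.4  -0.96  2.38  1.01  0.26 -0.68] 0.0
[ 0.95  0.69 -0.88  2.38  1.87  0.41 -1.51] 0.0
[ 1.04  0.77 -1.01  2.45  2.11  0.55 -1.7 ] 0.0
-0.45 0.3
[-0.21  0.4   0.65  1.89 -0.28  0.94  0.58] 0.0
[-0.61  0.45  0.84  1.99  0.17  0.75  0.35] 0.0
[-0.64  0.36  0.86  2.17  0.2   0.5   0.34] 0.0
[ 0.08  0.28  0.05  2.44  1.61  0.23 -1.03] 0.01
[ 1.07  0.38 -0.89  2.38  0.93  0.23 -0.59] 0.0
[ 0.95  0.69 -0.88  2.38  1.87  0.41 -1.51] 0.0
[ 1.04  0.77 -1.01  2.45  2.11  0.55 -1.7 ] 0.0
```

```bash
cat > g.py <<'E'
import sys
from h import *
# usage: x y z tiltdeg yaw side
a=list(map(float,sys.argv[1:]))
s=read_state();R=Ro.from_euler('x',a[5])*des(np.radians(a[3]),a[4])
print('t',round(s['clock'],2),'d',np.round((np.array(a[:3])-s['eef_pos'])/10,2),'rot',np.round((R*rt(s['tool_rot']).inv()).as_rotvec(),3),'q',np.round(s['qpos'],2),'F',np.round(s['force'],1),'w',round(s['width'],1))
E
python3 g.py 480 -145 280 0 .315 -.5
```

```text
t 4.45 d [ 4.44 -0.24  7.03] rot [-0.561  0.446  0.197] q [ 0.25  0.29  0.15  2.37 -1.    0.23  1.35] F [-0.6 -0.4  0. ] w 85.6
```

Call:
servo_tool:
  increments:
    - {"dx":2,"dy":0,"dz":3,"ax":0,"ay":0.12,"az":0,"claw":-1}
    - {"dx":4.4,"dy":-0.2,"dz":6,"ax":0,"ay":0.24,"az":0,"claw":-1}
    - {"dx":4.4,"dy":-0.2,"dz":7,"ax":0,"ay":0.36,"az":0,"claw":-1}
    - {"dx":4.4,"dy":-0.2,"dz":7,"ax":-0.11,"ay":0.38,"az":0.05,"claw":-1}
    - {"dx":4.4,"dy":-0.2,"dz":7,"ax":-0.22,"ay":0.4,"az":0.1,"claw":-1}
    - {"dx":4.4,"dy":-0.2,"dz":7,"ax":-0.33,"ay":0.42,"az":0.15,"claw":-1}
    - {"dx":4.4,"dy":-0.2,"dz":7,"ax":-0.44,"ay":0.44,"az":0.18,"claw":-1}
    - {"dx":4.4,"dy":-0.2,"dz":7,"ax":-0.56,"ay":0.446,"az":0.2,"claw":-1}

```text
clock: 5.12
eef_pos: [484.3, -145.3, 283.1]
tool_rot: [-1.696, -0.413, -1.26]
force: [-0.5, -0.1, -0.6]
width: 85.5
```

```bash
python3 g.py 455 -145 265 8.6 .315 -.5;python3 g.py 437 -145 212 22 .315 -.5
```

```text
t 5.12 d [-2.93  0.03 -1.81] rot [-0.025 -0.112  0.091] q [-0.63  0.48  0.83  1.96  0.11  0.79  0.34] F [-0.5 -0.1 -0.6] w 85.5
t 5.12 d [-4.73  0.03 -7.11] rot [ 0.045 -0.312  0.191] q [-0.63  0.48  0.83  1.96  0.11  0.79  0.34] F [-0.5 -0.1 -0.6] w 85.5
```

Call:
servo_tool:
  increments:
    - {"dx":-1.5,"dy":0,"dz":-1,"ax":-0.012,"ay":-0.06,"az":0.045,"claw":-1}
    - {"dx":-2.9,"dy":0,"dz":-1.8,"ax":-0.025,"ay":-0.112,"az":0.09,"claw":-1}
    - {"dx":-3.5,"dy":0,"dz":-3.5,"ax":-0.002,"ay":-0.18,"az":0.125,"claw":-1}
    - {"dx":-4.2,"dy":0,"dz":-5.2,"ax":0.02,"ay":-0.25,"az":0.16,"claw":-1}
    - {"dx":-4.7,"dy":0,"dz":-7.1,"ax":0.045,"ay":-0.31,"az":0.19,"claw":-1}
    - {"dx":-4.7,"dy":0,"dz":-7.1,"ax":0.045,"ay":-0.31,"az":0.19,"claw":-1}
    - {"dx":-4.7,"dy":0,"dz":-7.1,"ax":0.045,"ay":-0.31,"az":0.19,"claw":-1}

```text
clock: 5.7
eef_pos: [434.1, -163.5, 224.8]
tool_rot: [-1.467, -0.504, -1.221]
force: [-0.5, -1.5, 0.2]
width: 85.3
```

```bash
python3 g.py 437 -145 212 22 .015 0
```

```text
t 5.7 d [ 0.29  1.85 -1.28] rot [ 0.543 -0.179 -0.255] q [-0.47  0.35  0.58  2.38  0.96  0.27 -0.48] F [-0.5 -1.5  0.2] w 85.3
```

q5 is now on the positive branch. Remove the side tilt.

Call:
servo_tool:
  increments:
    - {"dx":0.1,"dy":0.5,"dz":-0.3,"ax":0.1,"ay":-0.033,"az":-0.047,"claw":-1}
    - {"dx":0.2,"dy":1,"dz":-0.6,"ax":0.2,"ay":-0.066,"az":-0.094,"claw":-1}
    - {"dx":0.3,"dy":1.5,"dz":-1,"ax":0.3,"ay":-0.1,"az":-0.14,"claw":-1}
    - {"dx":0.3,"dy":1.8,"dz":-1.3,"ax":0.4,"ay":-0.132,"az":-0.188,"claw":-1}
    - {"dx":0.3,"dy":1.85,"dz":-1.3,"ax":0.543,"ay":-0.179,"az":-0.255,"claw":-1}
    - {"dx":0.3,"dy":1.85,"dz":-1.3,"ax":0.543,"ay":-0.179,"az":-0.255,"claw":-1}
    - {"dx":0.3,"dy":1.85,"dz":-1.3,"ax":0.543,"ay":-0.179,"az":-0.255,"claw":-1}
    - {"dx":0.3,"dy":1.85,"dz":-1.3,"ax":0.543,"ay":-0.179,"az":-0.255,"claw":-1}

```text
clock: 6.37
eef_pos: [435.8, -145.8, 207.8]
tool_rot: [-1.236, -0.09, -1.507]
force: [-0.9, -0.1, -0.8]
width: 85.7
```

```bash
python3 g.py 454 -145 170 22 .015 0;python3 g.py 475 -145 120 25 .015 0
```

```text
t 6.37 d [ 1.82  0.08 -3.78] rot [ 0.092 -0.045 -0.047] q [ 0.74  0.32 -0.58  2.35  0.78  0.24 -0.44] F [-0.9 -0.1 -0.8] w 85.7
t 6.37 d [ 3.92  0.08 -8.78] rot [ 0.094 -0.097 -0.044] q [ 0.74  0.32 -0.58  2.35  0.78  0.24 -0.44] F [-0.9 -0.1 -0.8] w 85.7
```

Call:
servo_tool:
  increments:
    - {"dx":0.6,"dy":0.1,"dz":-1.2,"ax":0.03,"ay":-0.015,"az":-0.015,"claw":-1}
    - {"dx":1.2,"dy":0.1,"dz":-2.4,"ax":0.06,"ay":-0.03,"az":-0.03,"claw":-1}
    - {"dx":1.8,"dy":0.1,"dz":-3.8,"ax":0.092,"ay":-0.045,"az":-0.047,"claw":-1}
    - {"dx":1.8,"dy":0.1,"dz":-3.8,"ax":0.092,"ay":-0.045,"az":-0.047,"claw":-1}
    - {"dx":1.8,"dy":0.1,"dz":-3.8,"ax":0.092,"ay":-0.045,"az":-0.047,"claw":-1}

```text
clock: 6.78
eef_pos: [453.1, -145.5, 167.6]
tool_rot: [-1.19, 0.001, -1.556]
force: [-0.0, -0.1, 1.1]
width: 85.5
```

```bash
python3 g.py 454 -145 170 22 .015 0;python3 g.py 475 -145 120 25 .015 0; python3 -c "
from h import *
snap('wrist','w6')"
```

```text
t 6.78 d [0.09 0.05 0.24] rot [-0.001 -0.003  0.001] q [ 0.92  0.5  -0.79  2.36  1.46  0.25 -1.13] F [-0.  -0.1  1.1] w 85.5
t 6.78 d [ 2.19  0.05 -4.76] rot [-0.    -0.056  0.001] q [ 0.92  0.5  -0.79  2.36  1.46  0.25 -1.13] F [-0.  -0.1  1.1] w 85.5
```

View pics/w6.png

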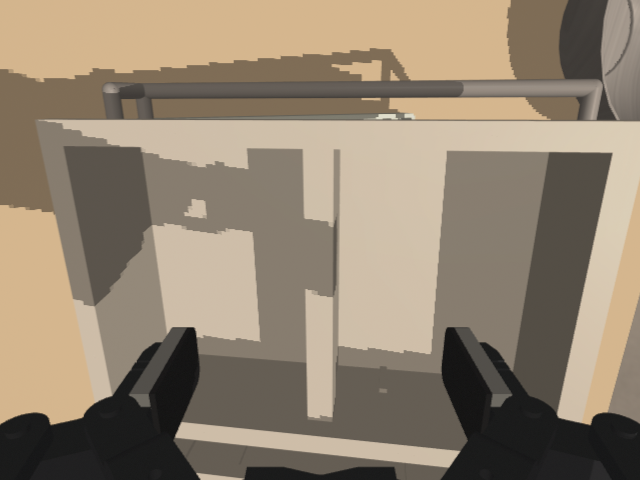

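```bash
python3 - <<'E'
from h import *
d=load('w6');s=read_state()
print('tcp px',proj(d,s['eef_pos']))
p=np.array([459.4,0,152])
print('inner',[np.round(onpl(d,u,v,p),1) for u,v in [(65,147),(611,153),(547,465),(38,122)]])
q=p-10*n30
print('bar',[np.round(onpl(d,u,v,q),1) for u,v in [(303,149),(338,149),(307,418),(333,418)]])
E
```

```text
tcp px [316.59228382 330.09051051]
inner [array([370.7, -82.1, 100.8]), array([545.1, -78.4, 201.5]), array([ 547.4, -211.7,  202.8]), array([362.1, -72.6,  95.8])]
bar [array([457.7, -81.2, 139.5]), array([469.6, -80.8, 146.3]), array([ 459.4, -209.9,  140.5]), array([ 470.4, -208.1,  146.8])]
```

Call:
servo_tool:
  increments:
    - {"dx":0.7,"dy":0,"dz":-1.6,"ax":0,"ay":0,"az":0,"claw":-1}
    - {"dx":1.4,"dy":0,"dz":-3.2,"ax":0,"ay":-0.02,"az":0,"claw":-1}
    - {"dx":2.2,"dy":0.05,"dz":-4.7,"ax":0,"ay":-0.056,"az":0,"claw":-1}
    - {"dx":2.2,"dy":0.05,"dz":-4.7,"ax":0,"ay":-0.056,"az":0,"claw":-1}
    - {"dx":2.2,"dy":0.05,"dz":-4.7,"ax":0,"ay":-0.056,"az":0,"claw":-1}

```text
clock: 7.25
eef_pos: [474.6, -143.4, 120.5]
tool_rot: [-1.136, 0.0, -1.553]
force: [0.7, 1.0, 0.2]
width: 85.3
```

```bash
python3 g.py 475.5 -145 120 25 .015 0;python3 g.py 475.5 -145 120 29 .015 0; python3 -c "
from h import *
snap('wrist','w7');snap('side','s7')"
```

```text
t 7.25 d [ 0.09 -0.16 -0.05] rot [-0.    -0.001 -0.002] q [ 0.94  0.69 -0.9   2.4   2.03  0.44 -1.66] F [0.7 1.  0.2] w 85.3
t 7.25 d [ 0.09 -0.16 -0.05] rot [ 0.001 -0.071 -0.002] q [ 0.94  0.69 -0.9   2.4   2.03  0.44 -1.66] F [0.7 1.  0.2] w 85.3
```

View pics/w7.png

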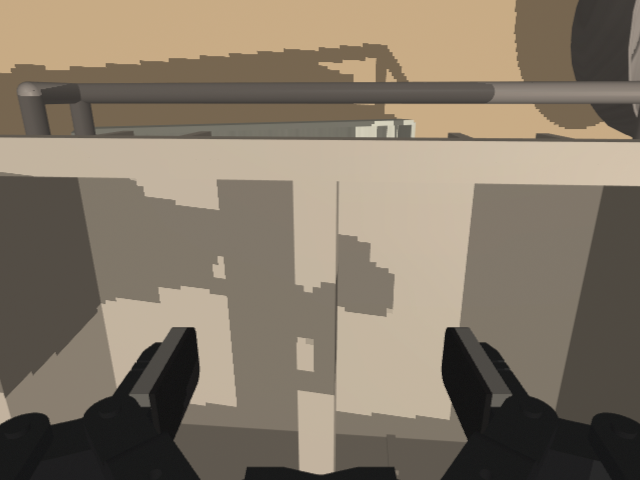

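View pics/s7.png

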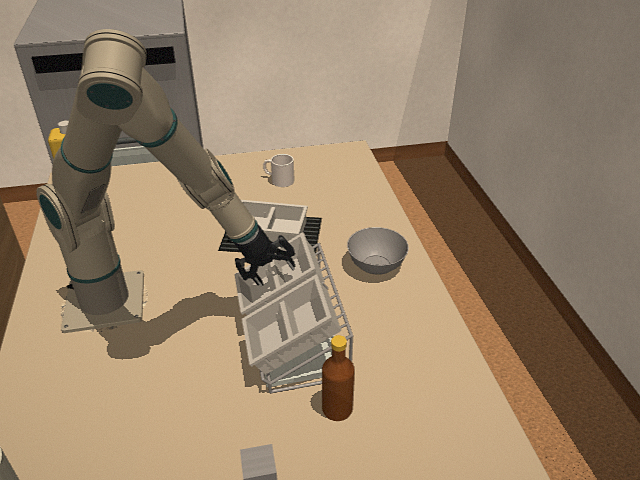

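Call:
servo_tool:
  increments:
    - {"dx":0.1,"dy":-0.16,"dz":0,"ax":0,"ay":0,"az":0,"claw":0}
    - {"dx":0.1,"dy":-0.16,"dz":0,"ax":0,"ay":0,"az":0,"claw":0.5}
    - {"dx":0.1,"dy":-0.16,"dz":0,"ax":0,"ay":0,"az":0,"claw":1}
    - {"dx":0.1,"dy":-0.16,"dz":0,"ax":0,"ay":0,"az":0,"claw":1}
    - {"dx":0.1,"dy":-0.16,"dz":0,"ax":0,"ay":0,"az":0,"claw":1}
    - {"dx":0.1,"dy":-0.16,"dz":0,"ax":0,"ay":0,"az":0,"claw":1}
    - {"dx":0.1,"dy":-0.16,"dz":0,"ax":0,"ay":0,"az":0,"claw":1}

```text
clock: 7.93
eef_pos: [475.1, -145.6, 121.5]
tool_rot: [-1.135, -0.0, -1.555]
force: [-5.0, -0.6, 5.9]
width: 11.1
```

```bash
python3 g.py 475.5 -145 120 25 .015 0;python3 -c "
from h import *
snap('wrist','w8')"
```

```text
t 7.93 d [ 0.04  0.06 -0.15] rot [ 0.    -0.    -0.001] q [ 0.95  0.69 -0.89  2.4   2.03  0.43 -1.66] F [-5.  -0.6  5.9] w 11.1
```

View pics/w8.png

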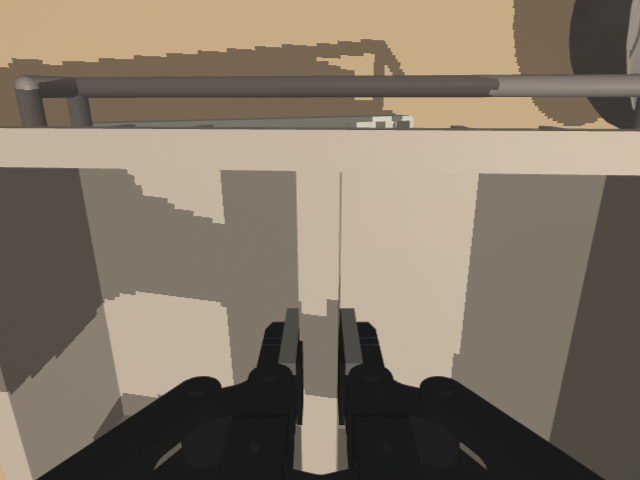

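```bash
cat > s4.py <<'E'
from sim import *
from h import read_state
q=np.array(read_state()['qpos'])
T=[([465,-145,180],des(np.radians(25),.015)),([470,-145,240],des(np.radians(10),.015)),([480,-145,290],des(0,.015)),([490,50,300],des(0,-.15)),([454,230.6,250],des(0,-.365)),([454,230.6,92],des(0,-.365))]
for T0 in (T,[([472,-145,180],des(np.radians(20),.015))]+T[1:]):
  r=q.copy()
  for p,R in T0:
    r,e=path(r,np.array(p),R,6);print(np.round(r,2),round(e,2))
E
python3 s4.py
```

```text
[ 0.98  0.49 -0.84  2.39  1.7   0.23 -1.35] 0.0
[ 1.13  0.59 -1.25  2.1   0.82  0.81 -0.57] 0.0
[ 1.04  0.6  -1.25  1.87  0.64  1.14 -0.43] 0.0
[ 0.62  0.53 -1.16  1.87  0.55  1.11 -0.9 ] 0.0
[ 0.13  0.57 -0.99  1.9   0.57  1.   -1.49] 0.0
[-0.03  0.77 -0.76  2.05  0.86  0.69 -1.73] 0.0
[ 1.02  0.55 -0.96  2.31  1.24  0.38 -0.92] 0.0
[ 1.13  0.58 -1.24  2.1   0.81  0.8  -0.56] 0.0
[ 1.04  0.6  -1.25  1.87  0.64  1.14 -0.43] 0.0
[ 0.62  0.53 -1.16  1.87  0.55  1.11 -0.9 ] 0.0
[ 0.13  0.57 -0.99  1.9   0.57  1.   -1.49] 0.0
[-0.03  0.77 -0.76  2.05  0.86  0.69 -1.73] 0.0
```

Call:
servo_tool:
  increments:
    - {"dx":-0.1,"dy":0,"dz":0.8,"ax":0,"ay":0,"az":0,"claw":1}
    - {"dx":-0.4,"dy":0,"dz":1.8,"ax":0,"ay":0,"az":0,"claw":1}
    - {"dx":-0.6,"dy":0,"dz":3,"ax":0,"ay":0.02,"az":0,"claw":1}
    - {"dx":-0.6,"dy":0,"dz":4.2,"ax":0,"ay":0.05,"az":0,"claw":1}
    - {"dx":-0.5,"dy":0,"dz":5.4,"ax":0,"ay":0.09,"az":0,"claw":1}
    - {"dx":-0.5,"dy":0,"dz":6.6,"ax":0,"ay":0.14,"az":0,"claw":1}
    - {"dx":-0.4,"dy":0,"dz":7.8,"ax":0,"ay":0.19,"az":0,"claw":1}
    - {"dx":-0.3,"dy":0,"dz":9,"ax":0,"ay":0.24,"az":0,"claw":1}

```text
clock: 8.65
eef_pos: [473.7, -161.0, 192.4]
tool_rot: [-1.305, -0.038, -1.576]
force: [0.5, -3.8, -4.1]
width: 10.9
```

```bash
python3 g.py 480 -145 290 0 .015 0;python3 -c "
from h import *
snap('side','s9')"
```

```text
t 8.65 d [0.63 1.6  9.76] rot [0.036 0.266 0.015] q [ 0.94  0.51 -0.89  2.19  0.9   0.5  -0.62] F [ 0.5 -3.8 -4.1] w 10.9
```

View pics/s9.png

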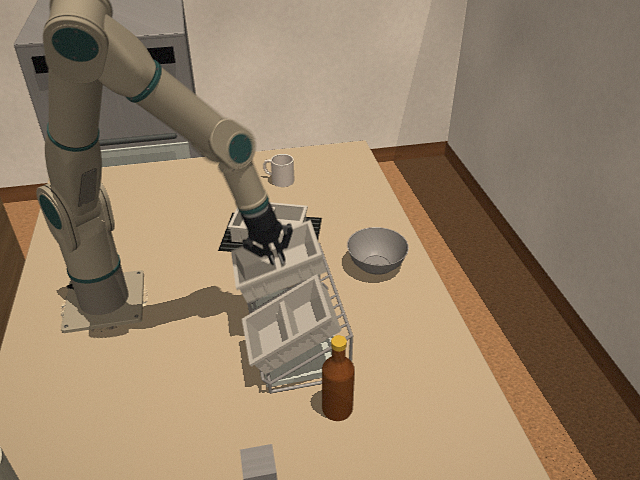

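Call:
servo_tool:
  increments:
    - {"dx":0.1,"dy":0.4,"dz":1.5,"ax":0,"ay":0,"az":0,"claw":1}
    - {"dx":0.2,"dy":0.8,"dz":3,"ax":0.006,"ay":0.05,"az":0,"claw":1}
    - {"dx":0.3,"dy":1.2,"dz":4.5,"ax":0.012,"ay":0.1,"az":0,"claw":1}
    - {"dx":0.4,"dy":1.6,"dz":6,"ax":0.02,"ay":0.15,"az":0,"claw":1}
    - {"dx":0.5,"dy":1.6,"dz":7.5,"ax":0.03,"ay":0.2,"az":0.01,"claw":1}
    - {"dx":0.6,"dy":1.6,"dz":9,"ax":0.036,"ay":0.24,"az":0.015,"claw":1}
    - {"dx":0.6,"dy":1.6,"dz":9.8,"ax":0.036,"ay":0.266,"az":0.015,"claw":1}
    - {"dx":0.6,"dy":1.6,"dz":9.8,"ax":0.036,"ay":0.266,"az":0.015,"claw":1}

```text
clock: 9.37
eef_pos: [485.0, -145.7, 291.9]
tool_rot: [-1.559, -0.002, -1.558]
force: [0.4, 0.5, -3.2]
width: 11.1
```

```bash
python3 g.py 475 50 300 0 -.15 0
```

```text
t 9.37 d [-1.   19.57  0.81] rot [ 0.003  0.012 -0.163] q [ 0.96  0.54 -1.1   1.82  0.54  1.11 -0.32] F [ 0.4  0.5 -3.2] w 11.1
```

Call:
servo_tool:
  increments:
    - {"dx":-0.1,"dy":1.5,"dz":0.2,"ax":0,"ay":0,"az":-0.02,"claw":1}
    - {"dx":-0.3,"dy":4,"dz":0.4,"ax":0,"ay":0.01,"az":-0.04,"claw":1}
    - {"dx":-0.5,"dy":7,"dz":0.8,"ax":0,"ay":0.012,"az":-0.06,"claw":1}
    - {"dx":-0.7,"dy":10,"dz":0.8,"ax":0,"ay":0.012,"az":-0.09,"claw":1}
    - {"dx":-0.8,"dy":13,"dz":0.8,"ax":0,"ay":0.012,"az":-0.12,"claw":1}
    - {"dx":-0.9,"dy":16,"dz":0.8,"ax":0,"ay":0.012,"az":-0.14,"claw":1}
    - {"dx":-1,"dy":18.5,"dz":0.8,"ax":0,"ay":0.012,"az":-0.16,"claw":1}
    - {"dx":-1,"dy":19.6,"dz":0.8,"ax":0,"ay":0.012,"az":-0.163,"claw":1}

```text
clock: 10.03
eef_pos: [471.8, 54.3, 298.5]
tool_rot: [-1.573, -0.001, -1.716]
force: [0.5, 0.5, -2.6]
width: 11.0
```

```bash
python3 g.py 454 230.6 250 0 -.365 0
```

```text
t 10.03 d [-1.78 17.63 -4.85] rot [ 0.    -0.002 -0.219] q [ 0.56  0.46 -1.06  1.88  0.45  1.08 -0.82] F [ 0.5  0.5 -2.6] w 11.0
```

Call:
servo_tool:
  increments:
    - {"dx":-0.1,"dy":1.5,"dz":0,"ax":0,"ay":0,"az":-0.03,"claw":1}
    - {"dx":-0.4,"dy":4,"dz":-0.5,"ax":0,"ay":0,"az":-0.06,"claw":1}
    - {"dx":-0.7,"dy":7,"dz":-1.5,"ax":0,"ay":0,"az":-0.1,"claw":1}
    - {"dx":-1,"dy":10,"dz":-2.5,"ax":0,"ay":0,"az":-0.14,"claw":1}
    - {"dx":-1.4,"dy":13,"dz":-3.5,"ax":0,"ay":0,"az":-0.18,"claw":1}
    - {"dx":-1.7,"dy":16,"dz":-4.5,"ax":0,"ay":0,"az":-0.21,"claw":1}
    - {"dx":-1.8,"dy":17.6,"dz":-4.8,"ax":0,"ay":0,"az":-0.219,"claw":1}
    - {"dx":-1.8,"dy":17.6,"dz":-4.8,"ax":0,"ay":0,"az":-0.219,"claw":1}

```text
clock: 10.7
eef_pos: [453.1, 230.8, 249.8]
tool_rot: [-1.575, 0.001, -1.933]
force: [-0.9, 0.3, -3.0]
width: 10.9
```

```bash
python3 g.py 454 230.6 115 0 -.365 0;python3 -c "
from h import *
snap('side','s10');snap('wrist','w10');snap('top','t10')"
```

```text
t 10.7 d [  0.09  -0.02 -13.48] rot [-0.003 -0.004 -0.003] q [ 0.08  0.54 -0.91  1.87  0.5   0.99 -1.41] F [-0.9  0.3 -3. ] w 10.9
```

View pics/s10.png

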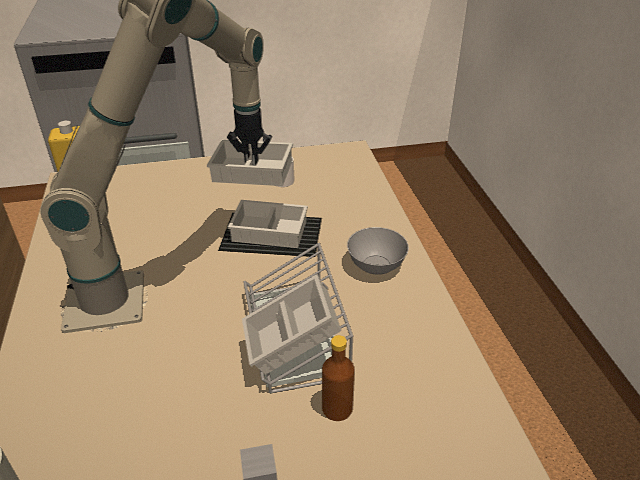

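View pics/w10.png

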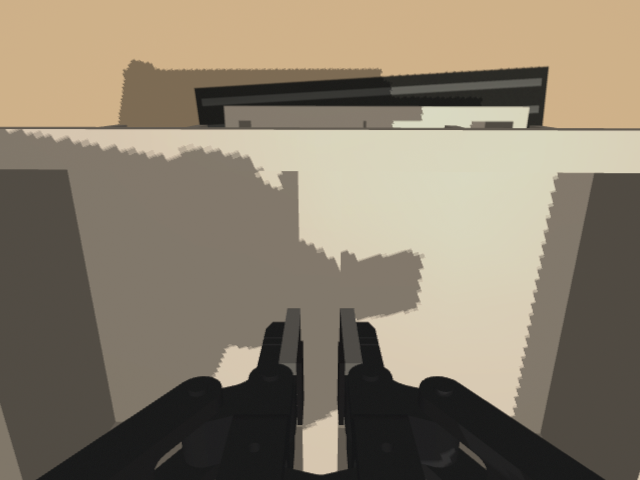

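View pics/t10.png

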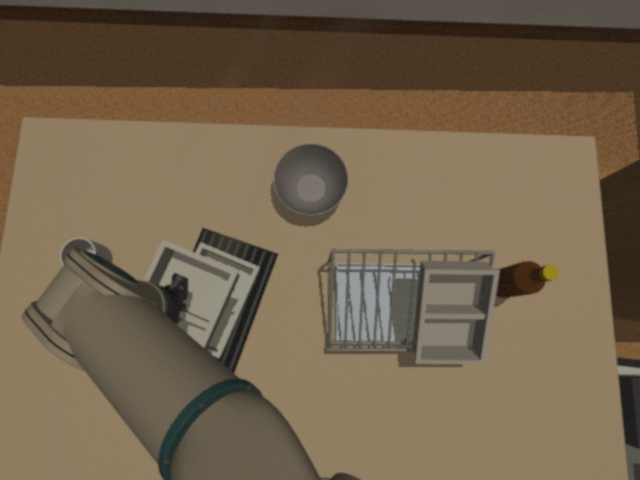

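```bash
cat > chk.py <<'E'
from h import *
def ed(name,pts,z,tcp,yaw=-.365):
    d=load(name)
    for u,v in pts:
        X=onz(d,u,v,z); r=X[:2]-np.array(tcp); c,s=np.cos(yaw),np.sin(yaw)
        print((u,v),np.round(X,1),'own x',round(r@[c,s],1),'own y',round(r@[-s,c],1))
E
python3 - <<'E'
from chk import *
tcp=[453.1,230.8]
print('held');ed('w10',[(60,128.5),(320,129),(580,129.5),(68,170),(590,173)],249.8+36,tcp)
print('a');ed('w10',[(226,106.5),(528,107)],68,[492.3,216.0])
E
```

```text
held
(60, 128.5) [423.1 322.2 285.8] own x -60.6 own y 74.7
(320, 129) [482.  299.7 285.8] own x 2.4 own y 74.7
(580, 129.5) [540.7 277.3 285.8] own x 65.2 own y 74.7
(68, 170) [419.6 312.8 285.8] own x -60.6 own y 64.7
(590, 173) [541.2 265.8 285.8] own x 69.8 own y 64.2
a
(226, 106.5) [417.7 323.8  68. ] own x -108.1 own y 74.0
(528, 107) [621.2 245.9  68. ] own x 109.7 own y 74.0
```

Call:
servo_tool:
  increments:
    - {"dx":0.07,"dy":-0.07,"dz":-1.5,"ax":-0.003,"ay":-0.004,"az":-0.003,"claw":1}
    - {"dx":0.07,"dy":-0.07,"dz":-3.5,"ax":-0.003,"ay":-0.004,"az":-0.003,"claw":1}
    - {"dx":0.07,"dy":-0.07,"dz":-6,"ax":-0.003,"ay":-0.004,"az":-0.003,"claw":1}
    - {"dx":0.07,"dy":-0.07,"dz":-8.5,"ax":-0.003,"ay":-0.004,"az":-0.003,"claw":1}
    - {"dx":0.07,"dy":-0.07,"dz":-10.5,"ax":-0.003,"ay":-0.004,"az":-0.003,"claw":1}
    - {"dx":0.07,"dy":-0.07,"dz":-12.5,"ax":-0.003,"ay":-0.004,"az":-0.003,"claw":1}
    - {"dx":0.07,"dy":-0.07,"dz":-13.5,"ax":-0.003,"ay":-0.004,"az":-0.003,"claw":1}
    - {"dx":0.07,"dy":-0.07,"dz":-13.5,"ax":-0.003,"ay":-0.004,"az":-0.003,"claw":1}

```text
clock: 11.52
eef_pos: [454.9, 224.1, 114.5]
tool_rot: [-1.572, -0.006, -1.943]
force: [0.8, -0.2, -2.9]
width: 10.7
```

```bash
python3 g.py 453.8 230.1 97 0 -.365 0;python3 -c "
from h import *
snap('side','s11')
im=cv2.imread('pics/s11.png');cv2.imwrite('pics/s11c.png',cv2.resize(im[130:280,180:340],None,fx=4,fy=4,interpolation=cv2.INTER_CUBIC))"
```

```text
t 11.52 d [-0.11  0.6  -1.75] rot [ 0.005 -0.003  0.007] q [-0.04  0.71 -0.74  2.    0.73  0.72 -1.6 ] F [ 0.8 -0.2 -2.9] w 10.7
```

View pics/s11c.png

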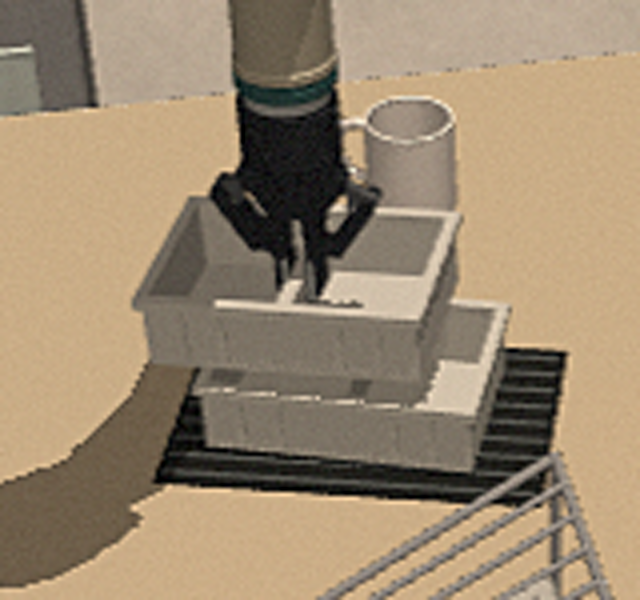

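Call:
servo_tool:
  increments:
    - {"dx":0,"dy":0,"dz":0,"ax":0,"ay":0,"az":0,"claw":1}
    - {"dx":0,"dy":0,"dz":0,"ax":0,"ay":0,"az":0,"claw":1}

```text
clock: 11.73
eef_pos: [456.5, 226.8, 117.6]
tool_rot: [-1.568, -0.0, -1.942]
force: [-0.5, 0.5, -2.6]
width: 11.0
```

```bash
python3 g.py 453.8 230.1 97 0 -.365 0
```

```text
t 11.73 d [-0.27  0.33 -2.06] rot [0.001 0.002 0.006] q [-0.04  0.7  -0.74  2.    0.73  0.72 -1.6 ] F [-0.5  0.5 -2.6] w 11.0
```

Call:
servo_tool:
  increments:
    - {"dx":-0.13,"dy":0.16,"dz":0,"ax":0,"ay":0,"az":0,"claw":1}
    - {"dx":-0.27,"dy":0.33,"dz":-0.5,"ax":0,"ay":0.002,"az":0.006,"claw":1}
    - {"dx":-0.27,"dy":0.33,"dz":-1,"ax":0,"ay":0.002,"az":0.006,"claw":1}
    - {"dx":-0.27,"dy":0.33,"dz":-1.5,"ax":0,"ay":0.002,"az":0.006,"claw":1}
    - {"dx":-0.27,"dy":0.33,"dz":-1.5,"ax":0,"ay":0.002,"az":0.006,"claw":1}

```text
clock: 12.15
eef_pos: [452.3, 229.3, 100.4]
tool_rot: [-1.573, -0.005, -1.935]
force: [0.2, 0.3, -3.4]
width: 10.7
```

```bash
python3 g.py 453.8 230.1 94 0 -.365 0
```

```text
t 12.15 d [ 0.15  0.08 -0.64] rot [ 0.004 -0.003 -0.001] q [-0.06  0.73 -0.71  2.01  0.76  0.69 -1.63] F [ 0.2  0.3 -3.4] w 10.7
```

Call:
servo_tool:
  increments:
    - {"dx":0.1,"dy":0.08,"dz":-0.1,"ax":0.003,"ay":-0.002,"az":0,"claw":1}
    - {"dx":0.1,"dy":0.08,"dz":-0.25,"ax":0.003,"ay":-0.002,"az":0,"claw":1}
    - {"dx":0.1,"dy":0.08,"dz":-0.4,"ax":0.003,"ay":-0.002,"az":0,"claw":1}
    - {"dx":0.1,"dy":0.08,"dz":-0.55,"ax":0.003,"ay":-0.002,"az":0,"claw":1}
    - {"dx":0.1,"dy":0.08,"dz":-0.65,"ax":0.003,"ay":-0.002,"az":0,"claw":1}
    - {"dx":0.1,"dy":0.08,"dz":-0.65,"ax":0.003,"ay":-0.002,"az":0,"claw":1}

```text
clock: 12.65
eef_pos: [454.0, 230.6, 94.9]
tool_rot: [-1.571, 0.001, -1.935]
force: [-0.1, 0.0, -1.7]
width: 11.0
```

```bash
python3 g.py 453.8 230.1 92 0 -.365 0
```

```text
t 12.65 d [-0.02 -0.05 -0.29] rot [-0.001  0.    -0.001] q [-0.07  0.74 -0.7   2.01  0.77  0.67 -1.64] F [-0.1  0.  -1.7] w 11.0
```

Call:
servo_tool:
  increments:
    - {"dx":0,"dy":0,"dz":-0.1,"ax":0,"ay":0,"az":0,"claw":1}
    - {"dx":0,"dy":0,"dz":-0.2,"ax":0,"ay":0,"az":0,"claw":1}
    - {"dx":0,"dy":0,"dz":-0.2,"ax":0,"ay":0,"az":0,"claw":1}
    - {"dx":0,"dy":0,"dz":-0.2,"ax":0,"ay":0,"az":0,"claw":1}

```text
clock: 12.98
eef_pos: [453.9, 230.7, 93.1]
tool_rot: [-1.571, 0.001, -1.935]
force: [-0.1, -1.4, 0.7]
width: 11.1
```

```bash
python3 g.py 453.8 230.1 92 0 -.365 0;python3 -c "
from h import *
snap('side','s12');snap('wrist','w12')
im=cv2.imread('pics/s12.png');cv2.imwrite('pics/s12c.png',cv2.resize(im[150:280,190:340],None,fx=4.5,fy=4.5,interpolation=cv2.INTER_CUBIC))"
```

```text
t 12.98 d [-0.01 -0.06 -0.11] rot [-0.001  0.    -0.001] q [-0.07  0.74 -0.7   2.02  0.77  0.67 -1.64] F [-0.1 -1.4  0.7] w 11.1
```

View pics/s12c.png

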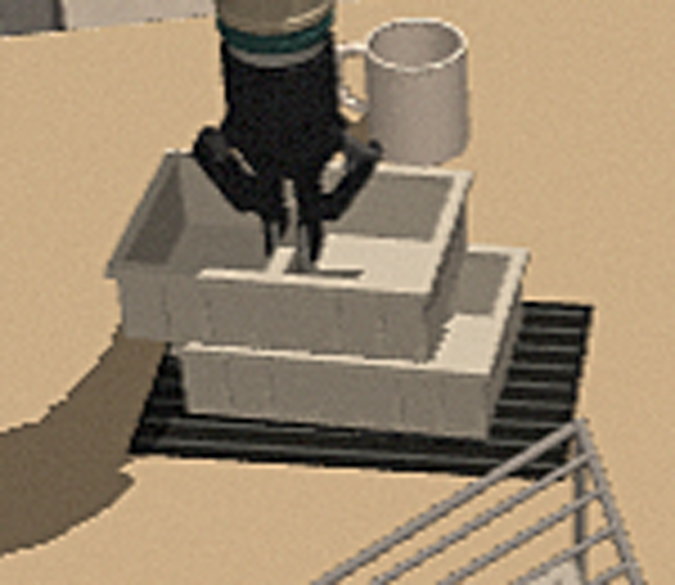

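View pics/w12.png

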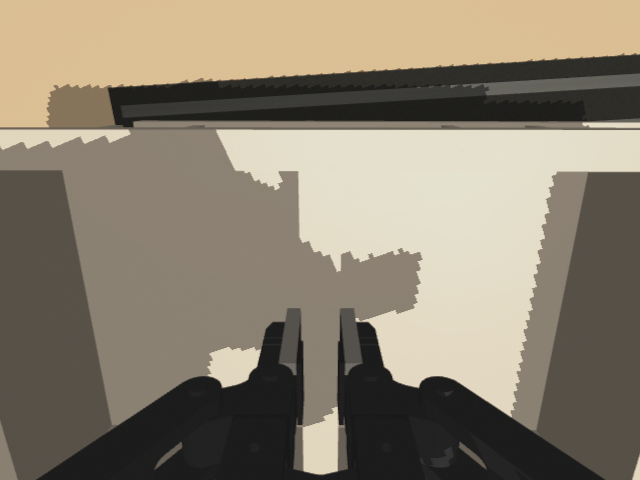

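```bash
python3 - <<'E'
from chk import *
s=read_state()['eef_pos']
print('held');ed('w12',[(60,128.),(320,128.5),(580,129)],s[2]+36,s[:2],-.365)
print('a');ed('w12',[(135,121.5),(585,123)],68,[492.3,216.0])
im=cv2.imread('pics/w12.png');cv2.imwrite('pics/w12c.png',cv2.resize(im[100:180,100:200],None,fx=7,fy=7,interpolation=cv2.INTER_NEAREST))
E
```

```text
held
(60, 128.0) [423.5 324.7 129.1] own x -62.0 own y 77.0
(320, 128.5) [482.2 302.2 129.1] own x 0.8 own y 76.9
(580, 129) [541.  279.6 129.1] own x 63.8 own y 76.8
a
(135, 121.5) [416.2 325.5  68. ] own x -110.1 own y 75.1
(585, 123) [575.  264.3  68. ] own x 60.1 own y 74.6
```

Call:
servo_tool:
  increments:
    - {"dx":-0.03,"dy":-0.08,"dz":0,"ax":0,"ay":0,"az":0,"claw":1}
    - {"dx":-0.03,"dy":-0.08,"dz":-0.1,"ax":0,"ay":0,"az":0,"claw":1}
    - {"dx":-0.03,"dy":-0.08,"dz":-0.15,"ax":0,"ay":0,"az":0,"claw":1}
    - {"dx":-0.03,"dy":-0.08,"dz":-0.15,"ax":0,"ay":0,"az":0,"claw":1}

```text
clock: 13.42
eef_pos: [454.4, 230.3, 92.7]
tool_rot: [-1.569, 0.002, -1.935]
force: [-1.5, -1.4, 12.2]
width: 10.8
```

```bash
python3 - <<'E'
from h import *
d=load('side0')
c,s=np.cos(-.365),np.sin(-.365)
def W(ctr,x,y,z): return [ctr[0]+c*x-s*y,ctr[1]+s*x+c*y,z]
for nm,ctr,z in [('a',(492.3,216),68),('b60',(454.1,230.5),128),('b65',(454.1,230.5),133)]:
    print(nm,[np.round((proj(d,W(ctr,x,y,z))-[190,150])*4.5) for x,y in [(-110,-75),(110,-75),(110,75),(-110,75)]])
E
```

```text
a [array([165., 345.]), array([484., 376.]), array([524., 250.]), array([224., 222.])]
b60 [array([ 97., 267.]), array([421., 298.]), array([465., 174.]), array([160., 147.])]
b65 [array([ 96., 261.]), array([420., 291.]), array([465., 168.]), array([160., 141.])]
```

Call:
servo_tool:
  increments:
    - {"dx":0,"dy":0,"dz":0.05,"ax":0,"ay":0,"az":0,"claw":1}
    - {"dx":0,"dy":0,"dz":0.1,"ax":0,"ay":0,"az":0,"claw":0.6}
    - {"dx":0,"dy":0,"dz":0.1,"ax":0,"ay":0,"az":0,"claw":0}
    - {"dx":0,"dy":0,"dz":0.1,"ax":0,"ay":0,"az":0,"claw":-0.5}
    - {"dx":0,"dy":0,"dz":0.1,"ax":0,"ay":0,"az":0,"claw":-1}
    - {"dx":0,"dy":0,"dz":0.1,"ax":0,"ay":0,"az":0,"claw":-1}

```text
clock: 13.92
eef_pos: [453.5, 229.7, 92.3]
tool_rot: [-1.571, 0.0, -1.935]
force: [0.3, -0.9, -0.6]
width: 64.9
```

```bash
python3 g.py 453.8 230.1 92 0 -.365 0;python3 -c "
from h import *
snap('side','s13');
im=cv2.imread('pics/s13.png');cv2.imwrite('pics/s13c.png',cv2.resize(im[150:280,190:340],None,fx=4.5,fy=4.5,interpolation=cv2.INTER_CUBIC))"
```

```text
t 13.92 d [ 0.03  0.04 -0.03] rot [-0.    -0.    -0.001] q [-0.07  0.74 -0.7   2.02  0.78  0.67 -1.65] F [ 0.3 -0.9 -0.6] w 64.9
```

View pics/s13c.png

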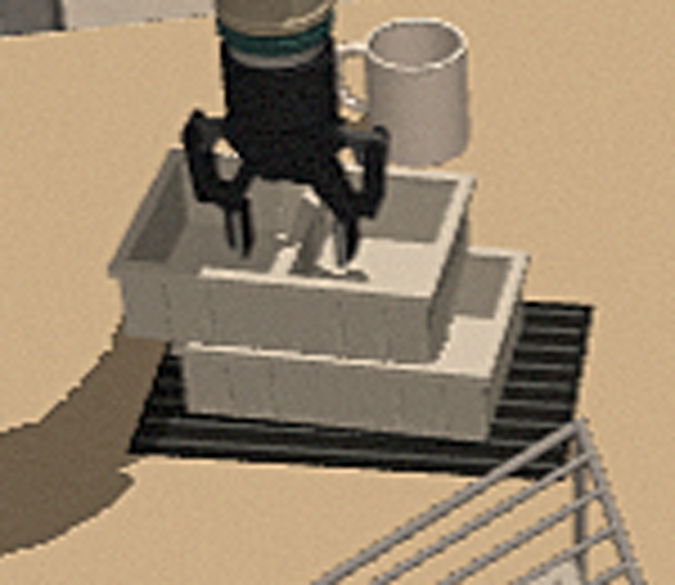

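Call:
servo_tool:
  increments:
    - {"dx":0,"dy":0,"dz":0.3,"ax":0,"ay":0,"az":0,"claw":-1}
    - {"dx":0,"dy":0,"dz":2,"ax":0,"ay":0,"az":0,"claw":-1}
    - {"dx":0,"dy":0,"dz":5,"ax":0,"ay":0,"az":0,"claw":-1}
    - {"dx":0,"dy":0,"dz":9,"ax":0,"ay":0,"az":0,"claw":-1}
    - {"dx":0.5,"dy":0,"dz":13,"ax":0,"ay":0,"az":0,"claw":-1}
    - {"dx":1.5,"dy":0,"dz":17,"ax":0,"ay":0,"az":0,"claw":-1}
    - {"dx":3,"dy":0,"dz":21,"ax":0,"ay":0,"az":0,"claw":-1}
    - {"dx":3,"dy":-1,"dz":25,"ax":0,"ay":0,"az":0,"claw":-1}

```text
clock: 14.63
eef_pos: [485.1, 220.9, 344.3]
tool_rot: [-1.571, 0.004, -1.935]
force: [1.6, 0.4, 0.3]
width: 85.4
```

Call:
servo_tool:
  increments:
    - {"dx":0.5,"dy":-0.5,"dz":2,"ax":0,"ay":0,"az":0,"claw":-1}
    - {"dx":0.5,"dy":-0.5,"dz":3,"ax":0,"ay":0,"az":0,"claw":-1}
    - {"dx":0.5,"dy":-0.5,"dz":3,"ax":0,"ay":0,"az":0,"claw":-1}

```text
clock: 14.88
eef_pos: [489.2, 215.5, 373.8]
tool_rot: [-1.568, 0.003, -1.936]
force: [0.4, 0.9, -0.2]
width: 85.4
```

```bash
python3 g.py 490 -319 280 0 .015 0;python3 -c "
from h import *
snap('wrist','w14')"
```

```text
t 14.88 d [  0.08 -53.45  -9.38] rot [-0.003  0.003  0.38 ] q [ 0.17  0.46 -0.98  1.61  0.39  1.28 -1.23] F [ 0.4  0.9 -0.2] w 85.4
```

View pics/w14.png

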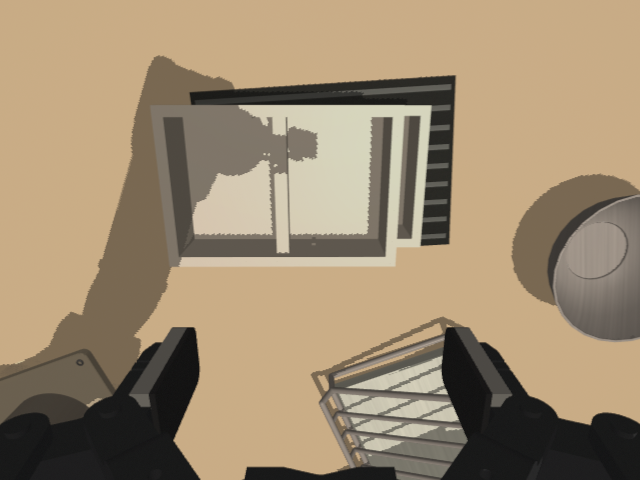

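```bash
python3 - <<'E'
from h import *
d=load('w14')
P=np.array([onz(d,u,v,128)[:2] for u,v in [(150,105.5),(408.5,105.5),(396,266),(169.5,266.5)]])
print(np.round(P,1),[round(np.linalg.norm(P[i]-P[(i+1)%4]),1) for i in range(4)],P.mean(0))
e=P[1]-P[0]+P[2]-P[3];print(np.arctan2(e[1],e[0]))
A=np.array([onz(d,u,v,68)[:2] for u,v in [(432,105.5),(420,246)]]);print(A,np.linalg.norm(A[0]-A[1]))
e=A[0]-A[1];print(np.arctan2(-e[0],e[1]))
c,s=np.cos(-.365),np.sin(-.365)
print('a ctr',A.mean(0)-110*np.array([c,s]))
im=cv2.imread('pics/w14.png');cv2.imwrite('pics/w14c.png',cv2.resize(im[90:280,140:460],None,fx=2.5,fy=2.5,interpolation=cv2.INTER_CUBIC))
E
```

```text
[[381.  339.1]
 [589.4 259.3]
 [533.9 120.7]
 [327.5 199.4]] [np.float64(223.2), np.float64(149.3), np.float64(221.0), np.float64(149.6)] [457.96335825 229.6212867 ]
-0.3649473501728359
[[622.0952569  245.57881699]
 [568.23990437 107.22449764]] 148.46655070098865
-0.3712107842699657
a ctr [492.41396691 215.66607971]
```

View pics/w14c.png

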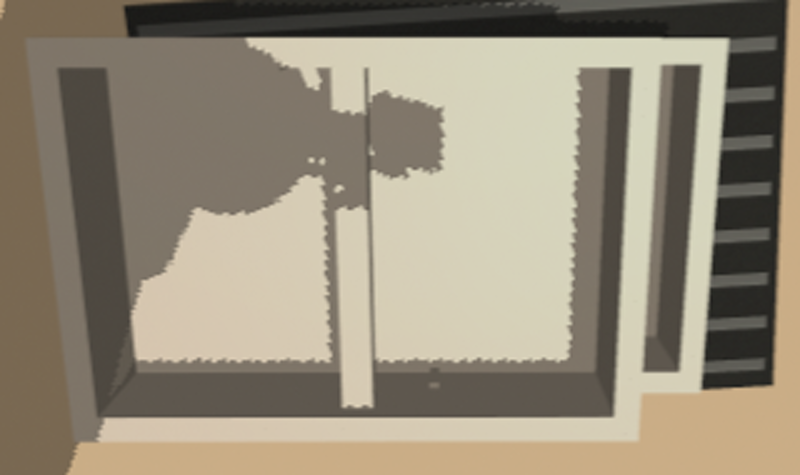

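```bash
cat > s5.py <<'E'
from sim import *
from h import read_state
q=np.array(read_state()['qpos'])
T=[([490,0,330],des(0,-.15)),([490,-319,300],des(0,.015)),([435,-319,240],des(np.radians(25),.015)),([435,-319,212],des(np.radians(28),.015)),([479,-319,121],des(np.radians(30),.015)),([475,-319,200],des(np.radians(15),.015)),([480,-319,300],des(0,.015))]
r=q.copy()
for p,R in T:
    r,e=path(r,np.array(p),R,6);print(np.round(r,2),round(e,2))
E
python3 s5.py
```

```text
[ 0.69  0.44 -1.07  1.83  0.43  1.13 -0.67] 0.0
[ 1.15  0.65 -1.05  1.63  0.61  1.22 -0.01] 0.0
[ 1.55  0.59 -1.15  2.13  0.72  0.45 -0.02] 0.0
[ 1.51  0.6  -1.03  2.2   0.8   0.28 -0.06] 0.0
[ 1.37  0.85 -0.98  2.21  1.78  0.32 -0.97] 0.0
[ 1.39  0.81 -1.25  1.98  1.    0.81 -0.33] 0.0
[ 1.23  0.73 -1.24  1.65  0.73  1.29 -0.13] 0.0
```

Call:
servo_tool:
  increments:
    - {"dx":0,"dy":-2,"dz":-0.5,"ax":0,"ay":0,"az":0.03,"claw":-1}
    - {"dx":0,"dy":-5,"dz":-1,"ax":0,"ay":0,"az":0.06,"claw":-1}
    - {"dx":0,"dy":-9,"dz":-2,"ax":0,"ay":0,"az":0.09,"claw":-1}
    - {"dx":0,"dy":-12.5,"dz":-3,"ax":0,"ay":0,"az":0.12,"claw":-1}
    - {"dx":0,"dy":-16,"dz":-3.5,"ax":0,"ay":0,"az":0.15,"claw":-1}
    - {"dx":0,"dy":-20,"dz":-4,"ax":0,"ay":0,"az":0.18,"claw":-1}
    - {"dx":0,"dy":-24,"dz":-4,"ax":0,"ay":0,"az":0.2,"claw":-1}
    - {"dx":0,"dy":-27,"dz":-4,"ax":0,"ay":0,"az":0.22,"claw":-1}

```text
clock: 15.6
eef_pos: [486.4, -58.4, 329.1]
tool_rot: [-1.576, -0.001, -1.715]
force: [0.1, -0.8, -0.1]
width: 85.4
```

```bash
python3 g.py 480 -319 300 0 .015 0
```

```text
t 15.6 d [ -0.64 -26.06  -2.91] rot [ 0.    -0.006  0.159] q [ 0.79  0.45 -1.05  1.79  0.42  1.16 -0.55] F [ 0.1 -0.8 -0.1] w 85.4
```

Call:
servo_tool:
  increments:
    - {"dx":0,"dy":-3,"dz":0,"ax":0,"ay":0,"az":0.03,"claw":-1}
    - {"dx":-0.3,"dy":-7,"dz":0,"ax":0,"ay":0,"az":0.06,"claw":-1}
    - {"dx":-0.6,"dy":-11,"dz":-1,"ax":0,"ay":0,"az":0.09,"claw":-1}
    - {"dx":-0.6,"dy":-15,"dz":-2,"ax":0,"ay":0,"az":0.12,"claw":-1}
    - {"dx":-0.6,"dy":-19,"dz":-2.5,"ax":0,"ay":0,"az":0.14,"claw":-1}
    - {"dx":-0.6,"dy":-23,"dz":-2.9,"ax":0,"ay":0,"az":0.159,"claw":-1}
    - {"dx":-0.6,"dy":-26,"dz":-2.9,"ax":0,"ay":0,"az":0.159,"claw":-1}
    - {"dx":-0.6,"dy":-26,"dz":-2.9,"ax":0,"ay":0,"az":0.159,"claw":-1}

```text
clock: 16.27
eef_pos: [479.7, -322.2, 298.5]
tool_rot: [-1.576, 0.001, -1.566]
force: [0.4, 0.6, 0.5]
width: 85.3
```

```bash
python3 g.py 435 -319 240 25 .015 0
```

```text
t 16.27 d [-4.47  0.32 -5.85] rot [ 0.003 -0.442  0.01 ] q [ 1.15  0.64 -1.03  1.61  0.57  1.23  0.01] F [0.4 0.6 0.5] w 85.3
```

Call:
servo_tool:
  increments:
    - {"dx":-0.8,"dy":0,"dz":-1,"ax":0,"ay":-0.08,"az":0,"claw":-1}
    - {"dx":-1.6,"dy":0,"dz":-2,"ax":0,"ay":-0.16,"az":0,"claw":-1}
    - {"dx":-2.4,"dy":0,"dz":-3,"ax":0,"ay":-0.24,"az":0,"claw":-1}
    - {"dx":-3.2,"dy":0.2,"dz":-4,"ax":0,"ay":-0.32,"az":0,"claw":-1}
    - {"dx":-4,"dy":0.3,"dz":-5,"ax":0,"ay":-0.4,"az":0.005,"claw":-1}
    - {"dx":-4.5,"dy":0.3,"dz":-5.8,"ax":0.003,"ay":-0.442,"az":0.01,"claw":-1}
    - {"dx":-4.5,"dy":0.3,"dz":-5.8,"ax":0.003,"ay":-0.442,"az":0.01,"claw":-1}
    - {"dx":-4.5,"dy":0.3,"dz":-5.8,"ax":0.003,"ay":-0.442,"az":0.01,"claw":-1}

```text
clock: 16.93
eef_pos: [436.3, -311.0, 243.4]
tool_rot: [-1.132, -0.002, -1.547]
force: [0.8, 0.1, 0.9]
width: 85.3
```

```bash
python3 g.py 429 -319 206 28 .015 0;python3 -c "
from h import *
snap('wrist','w15')"
```

```text
t 16.93 d [-0.73 -0.8  -3.74] rot [ 0.003 -0.05  -0.009] q [ 1.54  0.57 -1.14  2.11  0.66  0.45  0.04] F [0.8 0.1 0.9] w 85.3
```

View pics/w15.png

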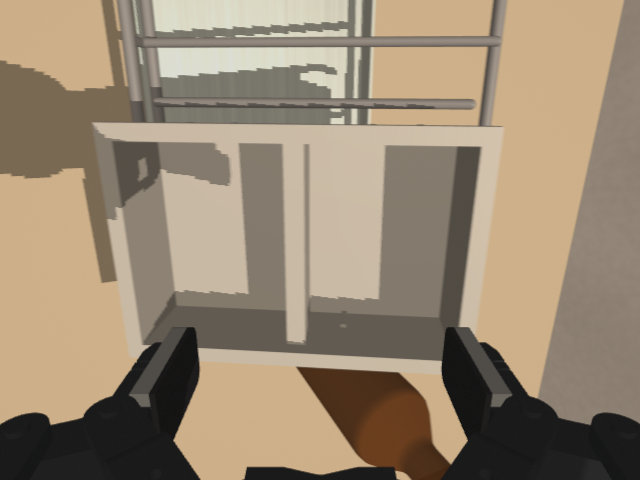

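```bash
python3 - <<'E'
from h import *
d=load('w15');im=cv2.imread('pics/w15.png');cv2.imwrite('pics/w15c.png',cv2.resize(im[110:390,80:520],None,fx=1.8,fy=1.8,interpolation=cv2.INTER_CUBIC))
for z in (149,152,155):
    p=np.array([459.4+2.6,0,z])
    I=np.array([onpl(d,u,v,p) for u,v in [(113,141),(480,147),(457,359),(143,345)]])
    print(z,[round(np.linalg.norm(I[i]-I[(i+1)%4]),1) for i in range(4)],np.round(I,1).tolist(),I.mean(0))
    O=np.array([onpl(d,u,v,p) for u,v in [(93,123),(503,127),(131,353)]]);print([round(np.linalg.norm(O[i]-O[0]),1) for i in (1,2)],(O[1]+O[2])/2)
    q=p-10*n30
    print('bar',[np.round(onpl(d,u,v,q),1) for u,v in [(283,144),(307,144),(286,343),(306,343)]])
E
```

```text
149 [np.float64(202.2), np.float64(129.7), np.float64(203.3), np.float64(131.9)] [[375.0, -253.1, 98.8], [550.1, -250.1, 199.9], [553.4, -379.7, 201.8], [377.4, -385.0, 100.1]] [ 463.95285705 -316.96103874  150.12748255]
[np.float64(222.8), np.float64(148.3)] [ 464.22571438 -315.67909602  150.2850168 ]
bar [array([ 462.6, -252.8,  137.8]), array([ 474.5, -252.3,  144.7]), array([ 463.7, -382.6,  138.5]), array([ 475.4, -381.6,  145.2])]
152 [np.float64(200.0), np.float64(128.3), np.float64(201.1), np.float64(130.5)] [[375.0, -252.8, 101.8], [548.2, -249.8, 201.8], [551.4, -378.1, 203.6], [377.3, -383.3, 103.1]] [ 462.97867496 -315.98742994  152.56503826]
[np.float64(220.4), np.float64(146.7)] [ 463.24854736 -314.71951111  152.72084916]
bar [array([ 461.6, -252.5,  140.2]), array([ 473.4, -252.1,  147.1]), array([ 462.8, -381. ,  140.9]), array([ 474.3, -380. ,  147.6])]
155 [np.float64(197.8), np.float64(126.8), np.float64(198.9), np.float64(129.0)] [[375.0, -252.5, 104.8], [546.3, -249.6, 203.6], [549.5, -376.4, 205.5], [377.3, -381.5, 106.1]] [ 462.00449288 -315.01382113  155.00259396]
[np.float64(217.9), np.float64(145.0)] [ 462.27138033 -313.75992621  155.15668151]
bar [array([ 460.7, -252.2,  142.7]), array([ 472.4, -251.8,  149.5]), array([ 461.9, -379.3,  143.4]), array([ 473.2, -378.3,  149.9])]
```

View pics/w15c.png

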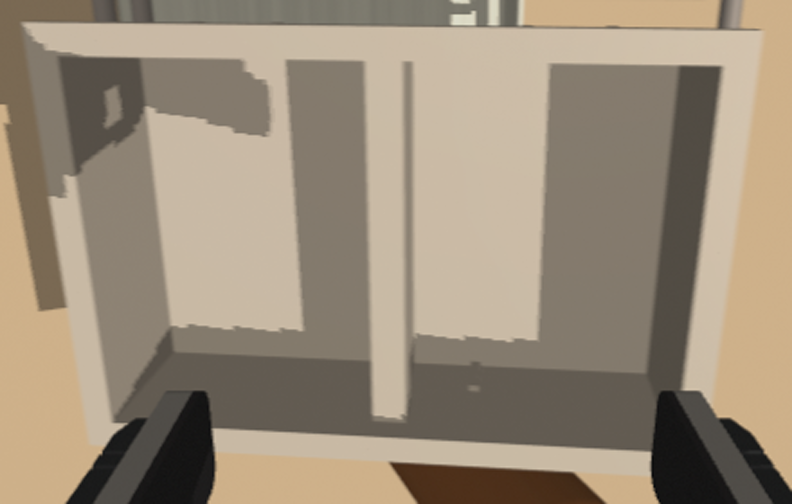

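```bash
python3 g.py 450 -317 178 28 .015 0
```

```text
t 16.98 d [ 1.18 -0.58 -6.68] rot [ 0.004 -0.047 -0.01 ] q [ 1.54  0.57 -1.14  2.11  0.66  0.45  0.04] F [0.5 0.3 1.1] w 85.8
```

Call:
servo_tool:
  increments:
    - {"dx":0.1,"dy":-0.2,"dz":-1.2,"ax":0,"ay":0,"az":0,"claw":-1}
    - {"dx":0.4,"dy":-0.4,"dz":-2.6,"ax":0,"ay":-0.01,"az":0,"claw":-1}
    - {"dx":0.7,"dy":-0.6,"dz":-4,"ax":0,"ay":-0.02,"az":-0.005,"claw":-1}
    - {"dx":1,"dy":-0.6,"dz":-5.4,"ax":0.004,"ay":-0.04,"az":-0.01,"claw":-1}
    - {"dx":1.2,"dy":-0.6,"dz":-6.7,"ax":0.004,"ay":-0.047,"az":-0.01,"claw":-1}
    - {"dx":1.2,"dy":-0.6,"dz":-6.7,"ax":0.004,"ay":-0.047,"az":-0.01,"claw":-1}
    - {"dx":1.2,"dy":-0.6,"dz":-6.7,"ax":0.004,"ay":-0.047,"az":-0.01,"claw":-1}

```text
clock: 17.57
eef_pos: [451.4, -317.1, 178.3]
tool_rot: [-1.081, -0.001, -1.554]
force: [-0.6, -0.4, -1.0]
width: 85.5
```

```bash
python3 g.py 480.7 -317 120.3 28 .015 0;python3 -c "
from h import *
snap('wrist','w16')"
```

```text
t 17.57 d [ 2.93  0.01 -5.8 ] rot [ 0.001  0.001 -0.001] q [ 1.41  0.65 -0.94  2.19  1.02  0.24 -0.27] F [-0.6 -0.4 -1. ] w 85.5
```

View pics/w16.png

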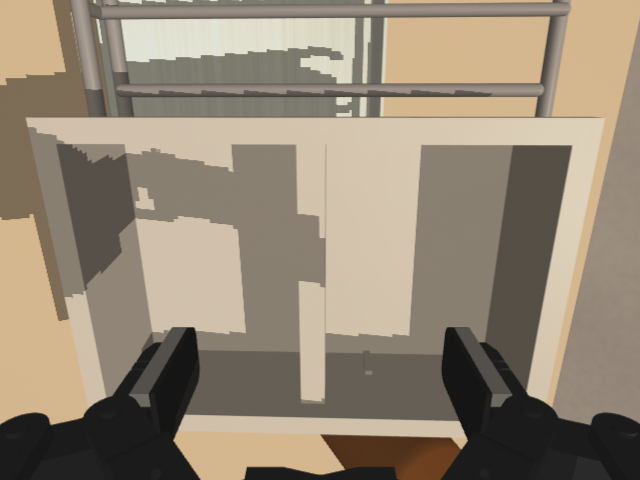

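```bash
python3 - <<'E'
from h import *
d=load('w16')
p=np.array([463.3,0,151.8])
print([np.round(onpl(d,u,v,p),1) for u,v in [(56,144),(572,146),(27,118),(604,118.5),(310,118),(310,432),(310,417)]])
q=p-10*n30
print('bar',[np.round(onpl(d,u,v,q),1) for u,v in [(296,146),(325,146),(301,402),(325,402)]])
E
```

```text
[array([ 373.6, -252.9,  100. ]), array([ 549.4, -249.8,  201.5]), array([ 365.1, -243. ,   95.1]), array([ 557.9, -239.5,  206.4]), array([ 461.8, -241.2,  150.9]), array([ 462.8, -391.1,  151.5]), array([ 462.7, -382. ,  151.5])]
bar [array([ 461.3, -252.9,  139.1]), array([ 471.8, -252.7,  145.1]), array([ 463.2, -381.4,  140.2]), array([ 473.9, -380.9,  146.4])]
```

Call:
servo_tool:
  increments:
    - {"dx":0.7,"dy":0,"dz":-1.4,"ax":0,"ay":0,"az":0,"claw":-1}
    - {"dx":1.5,"dy":0,"dz":-3,"ax":0,"ay":0,"az":0,"claw":-1}
    - {"dx":2.3,"dy":0.05,"dz":-4.6,"ax":0,"ay":0,"az":0,"claw":-1}
    - {"dx":2.85,"dy":0.05,"dz":-5.8,"ax":0,"ay":0,"az":0,"claw":-1}
    - {"dx":2.85,"dy":0.05,"dz":-5.8,"ax":0,"ay":0,"az":0,"claw":-1}
    - {"dx":2.85,"dy":0.05,"dz":-5.8,"ax":0,"ay":0,"az":0,"claw":-1}

```text
clock: 18.12
eef_pos: [479.0, -317.4, 120.7]
tool_rot: [-1.081, -0.002, -1.557]
force: [-0.3, -0.8, 0.5]
width: 85.7
```

```bash
python3 g.py 480 -316.5 120.3 28 .015 0;python3 -c "
from h import *
snap('wrist','w17')"
```

```text
t 18.12 d [ 0.1   0.09 -0.04] rot [0.002 0.001 0.001] q [ 1.3   0.77 -0.86  2.18  1.62  0.24 -0.84] F [-0.3 -0.8  0.5] w 85.7
```

View pics/w17.png

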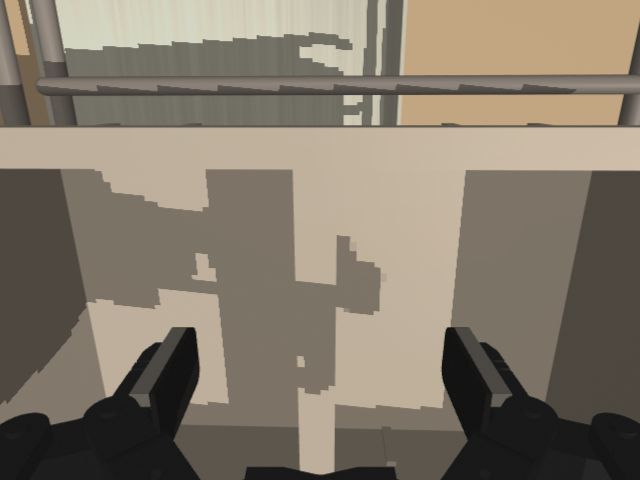

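Call:
servo_tool:
  increments:
    - {"dx":0.1,"dy":0.08,"dz":0,"ax":0,"ay":0,"az":0,"claw":0}
    - {"dx":0.1,"dy":0.08,"dz":0,"ax":0,"ay":0,"az":0,"claw":0.5}
    - {"dx":0.1,"dy":0.08,"dz":0,"ax":0,"ay":0,"az":0,"claw":1}
    - {"dx":0.1,"dy":0.08,"dz":0,"ax":0,"ay":0,"az":0,"claw":1}
    - {"dx":0.1,"dy":0.08,"dz":0,"ax":0,"ay":0,"az":0,"claw":1}
    - {"dx":0.1,"dy":0.08,"dz":0,"ax":0,"ay":0,"az":0,"claw":1}
    - {"dx":0.1,"dy":0.08,"dz":0,"ax":0,"ay":0,"az":0,"claw":1}
    - {"dx":0.1,"dy":0.08,"dz":0,"ax":0,"ay":0,"az":0,"claw":1}

```text
clock: 18.83
eef_pos: [478.9, -316.9, 120.2]
tool_rot: [-1.082, -0.002, -1.557]
force: [-4.4, -0.5, 5.3]
width: 11.1
```

Call:
servo_tool:
  increments:
    - {"dx":-0.1,"dy":0,"dz":0.6,"ax":0,"ay":0,"az":0,"claw":1}
    - {"dx":-0.4,"dy":0,"dz":1.4,"ax":0,"ay":0,"az":0,"claw":1}
    - {"dx":-0.6,"dy":0,"dz":2.4,"ax":0,"ay":0.02,"az":0,"claw":1}
    - {"dx":-0.6,"dy":0,"dz":3.4,"ax":0,"ay":0.05,"az":0,"claw":1}
    - {"dx":-0.6,"dy":0,"dz":4.4,"ax":0,"ay":0.08,"az":0,"claw":1}
    - {"dx":-0.6,"dy":0,"dz":5.4,"ax":0,"ay":0.12,"az":0,"claw":1}
    - {"dx":-0.5,"dy":0,"dz":6.6,"ax":0,"ay":0.17,"az":0,"claw":1}
    - {"dx":-0.5,"dy":0,"dz":7.8,"ax":0,"ay":0.22,"az":0,"claw":1}

```text
clock: 19.5
eef_pos: [472.8, -316.4, 197.6]
tool_rot: [-1.306, 0.004, -1.557]
force: [1.6, -0.3, -2.9]
width: 11.2
```

```bash
python3 g.py 490 -316.5 300 0 .015 0;python3 -c "
from h import *
snap('side','s18')"
```

```text
t 19.5 d [ 1.720e+00 -1.000e-02  1.024e+01] rot [-0.007  0.265  0.002] q [ 1.35  0.73 -1.15  1.97  0.87  0.74 -0.22] F [ 1.6 -0.3 -2.9] w 11.2
```

View pics/s18.png

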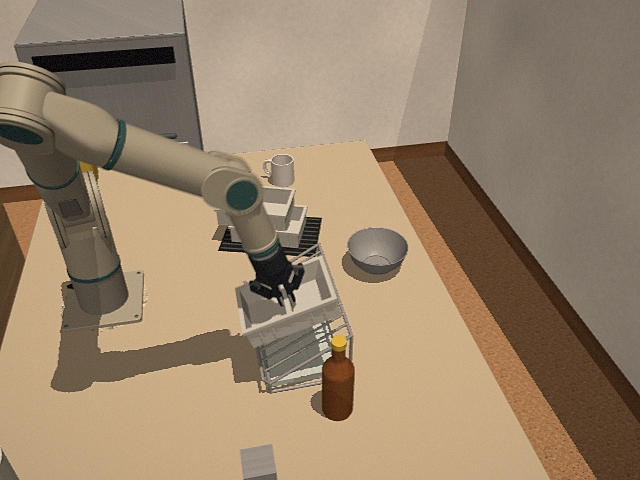

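Call:
servo_tool:
  increments:
    - {"dx":0.1,"dy":0,"dz":1.5,"ax":0,"ay":0.03,"az":0,"claw":1}
    - {"dx":0.3,"dy":0,"dz":3,"ax":0,"ay":0.07,"az":0,"claw":1}
    - {"dx":0.5,"dy":0,"dz":4.5,"ax":0,"ay":0.11,"az":0,"claw":1}
    - {"dx":0.8,"dy":0,"dz":6,"ax":0,"ay":0.15,"az":0,"claw":1}
    - {"dx":1.1,"dy":0,"dz":7.5,"ax":0,"ay":0.19,"az":0,"claw":1}
    - {"dx":1.4,"dy":0,"dz":9,"ax":-0.005,"ay":0.23,"az":0,"claw":1}
    - {"dx":1.5,"dy":0,"dz":10.2,"ax":-0.007,"ay":0.265,"az":0.002,"claw":1}
    - {"dx":1.5,"dy":0,"dz":10.2,"ax":-0.007,"ay":0.265,"az":0.002,"claw":1}

```text
clock: 20.22
eef_pos: [491.8, -316.2, 301.3]
tool_rot: [-1.563, -0.003, -1.554]
force: [0.8, 0.6, -3.0]
width: 11.1
```

```bash
python3 g.py 490 -60 320 0 -.1 0
```

```text
t 20.22 d [-0.18 25.62  1.87] rot [ 0.004  0.008 -0.117] q [ 1.18  0.69 -1.15  1.6   0.65  1.28 -0.07] F [ 0.8  0.6 -3. ] w 11.1
```

Call:
servo_tool:
  increments:
    - {"dx":0,"dy":2,"dz":0.3,"ax":0,"ay":0.004,"az":-0.01,"claw":1}
    - {"dx":0,"dy":5,"dz":0.6,"ax":0,"ay":0.008,"az":-0.03,"claw":1}
    - {"dx":0,"dy":8.5,"dz":1,"ax":0.004,"ay":0.008,"az":-0.05,"claw":1}
    - {"dx":0,"dy":12,"dz":1.4,"ax":0.004,"ay":0.008,"az":-0.07,"claw":1}
    - {"dx":0,"dy":15.5,"dz":1.8,"ax":0.004,"ay":0.008,"az":-0.08,"claw":1}
    - {"dx":0,"dy":19,"dz":1.8,"ax":0.004,"ay":0.008,"az":-0.1,"claw":1}
    - {"dx":0,"dy":22.5,"dz":1.8,"ax":0.004,"ay":0.008,"az":-0.11,"claw":1}
    - {"dx":0,"dy":26,"dz":1.8,"ax":0.004,"ay":0.008,"az":-0.117,"claw":1}

```text
clock: 20.88
eef_pos: [487.9, -56.2, 316.3]
tool_rot: [-1.576, 0.001, -1.674]
force: [0.2, 0.4, -2.8]
width: 11.2
```

```bash
python3 g.py 494 215 300 0 -.365 0
```

```text
t 20.88 d [ 0.61 27.12 -1.63] rot [-0.002 -0.004 -0.262] q [ 0.83  0.51 -1.15  1.81  0.5   1.17 -0.59] F [ 0.2  0.4 -2.8] w 11.2
```

Call:
servo_tool:
  increments:
    - {"dx":0,"dy":3,"dz":0,"ax":0,"ay":0,"az":-0.03,"claw":1}
    - {"dx":0.2,"dy":6.5,"dz":0,"ax":0,"ay":0,"az":-0.06,"claw":1}
    - {"dx":0.3,"dy":10,"dz":0,"ax":0,"ay":0,"az":-0.1,"claw":1}
    - {"dx":0.4,"dy":14,"dz":0,"ax":0,"ay":0,"az":-0.14,"claw":1}
    - {"dx":0.5,"dy":17.5,"dz":-0.5,"ax":0,"ay":0,"az":-0.18,"claw":1}
    - {"dx":0.6,"dy":21,"dz":-1,"ax":0,"ay":0,"az":-0.22,"claw":1}
    - {"dx":0.6,"dy":24.5,"dz":-1.6,"ax":0,"ay":0,"az":-0.25,"claw":1}
    - {"dx":0.6,"dy":27,"dz":-1.6,"ax":-0.002,"ay":-0.004,"az":-0.262,"claw":1}

```text
clock: 21.55
eef_pos: [493.7, 215.1, 299.4]
tool_rot: [-1.573, 0.0, -1.934]
force: [0.3, 0.4, -2.3]
width: 10.6
```

```bash
python3 g.py 494 215 260 0 -.365 0
```

```text
t 21.55 d [ 0.03 -0.01 -3.94] rot [-0.001 -0.001 -0.002] q [ 0.17  0.55 -0.99  1.72  0.5   1.15 -1.33] F [ 0.3  0.4 -2.3] w 10.6
```

```bash
python3 -c "
from h import *
snap('wrist','w19')"
```

```text
(no output)
```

View pics/w19.png

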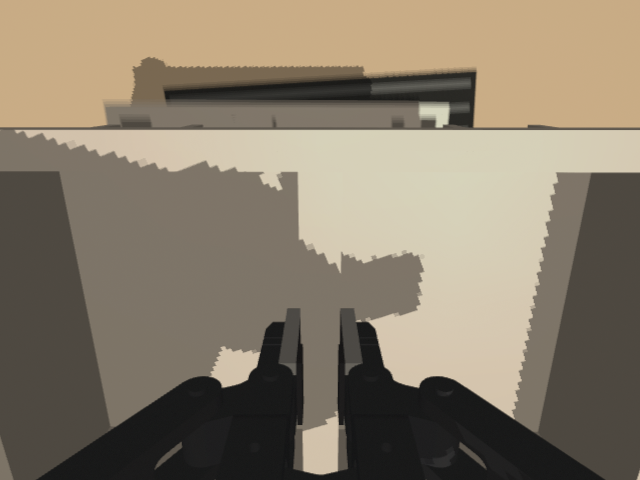

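```bash
python3 - <<'E'
from chk import *
s=read_state()['eef_pos'];print(s)
ed('w19',[(60,128.5),(320,128.5),(580,129)],s[2]+36,s[:2])
print('b');ed('w19',[(106,103),(420,102.5)],128,[454,230.3])
E
```

```text
[492.72571898 221.23230683 300.63112604]
(60, 128.5) [463.8 308.8 336.6] own x -58.3 own y 71.5
(320, 128.5) [522.  286.7 336.6] own x 3.9 own y 71.6
(580, 129) [580.  264.5 336.6] own x 66.1 own y 71.6
b
(106, 103) [383.  342.1 128. ] own x -106.2 own y 79.1
(420, 102.5) [587.7 264.6 128. ] own x 112.6 own y 79.8
```

Call:
servo_tool:
  increments:
    - {"dx":0,"dy":0,"dz":0,"ax":0,"ay":0,"az":0,"claw":1}
    - {"dx":0,"dy":0,"dz":0,"ax":0,"ay":0,"az":0,"claw":1}
    - {"dx":0,"dy":0,"dz":0,"ax":0,"ay":0,"az":0,"claw":1}

```text
clock: 21.85
eef_pos: [495.1, 211.2, 300.8]
tool_rot: [-1.571, -0.001, -1.936]
force: [0.3, -0.7, -2.6]
width: 11.3
```

```bash
python3 g.py 494 215 180 0 -.365 0; python3 - <<'E'
from chk import *
s=read_state()['eef_pos'];snap('wrist','w20');print(s)
ed('w20',[(60,128.5),(320,128.5),(580,129)],s[2]+36,s[:2])
im=cv2.imread('pics/w20.png');cv2.imwrite('pics/w20c.png',im[50:200])
E
```

```text
t 21.85 d [ -0.11   0.38 -12.08] rot [ 0.001 -0.001 -0.   ] q [ 0.18  0.55 -0.99  1.72  0.5   1.15 -1.32] F [ 0.3 -0.7 -2.6] w 11.3
[495.08923189 211.2076257  300.76698066]
(60, 128.5) [464.7 305.2 336.8] own x -61.9 own y 77.0
(320, 128.5) [523.4 282.8 336.8] own x 0.9 own y 77.0
(580, 129) [582.1 260.2 336.8] own x 63.8 own y 76.9
```

View pics/w20c.png

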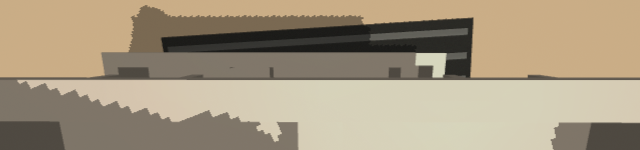

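```bash
python3 - <<'E'
from chk import *
s=read_state()['eef_pos'];d=snap('wrist','w21');print(s)
ed('w21',[(60,128.5),(320,128.5),(580,129)],s[2]+36,s[:2])
print('b');ed('w21',[(102,102.5),(416,102.5)],128,[454,230.3])
E
```

```text
[495.29104235 211.11561886 301.04475084]
(60, 128.5) [465.  305.2 337. ] own x -61.9 own y 77.0
(320, 128.5) [523.6 282.7 337. ] own x 0.9 own y 77.0
(580, 129) [582.3 260.1 337. ] own x 63.8 own y 76.8
b
(102, 102.5) [382.  339.6 128. ] own x -106.2 own y 76.4
(416, 102.5) [587.3 261.  128. ] own x 113.6 own y 76.2
```

```bash
python3 g.py 491.2 215.6 178 0 -.365 0
```

```text
t 21.95 d [ -0.42   0.43 -12.33] rot [ 0.    -0.     0.001] q [ 0.18  0.55 -0.99  1.72  0.5   1.15 -1.32] F [-0.   0.2 -3.7] w 11.1
```

Call:
servo_tool:
  increments:
    - {"dx":-0.2,"dy":0.2,"dz":-1,"ax":0,"ay":0,"az":0,"claw":1}
    - {"dx":-0.42,"dy":0.43,"dz":-3,"ax":0,"ay":0,"az":0,"claw":1}
    - {"dx":-0.42,"dy":0.43,"dz":-5,"ax":0,"ay":0,"az":0,"claw":1}
    - {"dx":-0.42,"dy":0.43,"dz":-7.5,"ax":0,"ay":0,"az":0,"claw":1}
    - {"dx":-0.42,"dy":0.43,"dz":-9.5,"ax":0,"ay":0,"az":0,"claw":1}
    - {"dx":-0.42,"dy":0.43,"dz":-11.2,"ax":0,"ay":0,"az":0,"claw":1}
    - {"dx":-0.42,"dy":0.43,"dz":-12.2,"ax":0,"ay":0,"az":0,"claw":1}
    - {"dx":-0.42,"dy":0.43,"dz":-12.2,"ax":0,"ay":0,"az":0,"claw":1}

```text
clock: 22.62
eef_pos: [489.7, 216.1, 177.6]
tool_rot: [-1.574, -0.002, -1.935]
force: [-0.1, -0.2, -2.9]
width: 10.9
```

Call:
servo_tool:
  increments:
    - {"dx":0,"dy":0,"dz":0,"ax":0,"ay":0,"az":0,"claw":1}
    - {"dx":0,"dy":0,"dz":0,"ax":0,"ay":0,"az":0,"claw":1}
    - {"dx":0,"dy":0,"dz":0,"ax":0,"ay":0,"az":0,"claw":1}

```text
clock: 22.87
eef_pos: [491.6, 218.0, 181.1]
tool_rot: [-1.569, 0.002, -1.934]
force: [0.2, 0.3, -2.5]
width: 10.6
```

```bash
python3 g.py 491.2 215.6 161 0 -.365 0
```

```text
t 22.87 d [-0.04 -0.24 -2.01] rot [-0.002  0.002 -0.002] q [ 0.09  0.68 -0.88  1.87  0.66  0.91 -1.48] F [ 0.2  0.3 -2.5] w 10.6
```

Call:
servo_tool:
  increments:
    - {"dx":0,"dy":-0.12,"dz":-0.5,"ax":0,"ay":0.002,"az":0,"claw":1}
    - {"dx":-0.04,"dy":-0.24,"dz":-1.1,"ax":0,"ay":0.002,"az":-0.002,"claw":1}
    - {"dx":-0.04,"dy":-0.24,"dz":-1.7,"ax":0,"ay":0.002,"az":-0.002,"claw":1}
    - {"dx":-0.04,"dy":-0.24,"dz":-2,"ax":0,"ay":0.002,"az":-0.002,"claw":1}
    - {"dx":-0.04,"dy":-0.24,"dz":-2,"ax":0,"ay":0.002,"az":-0.002,"claw":1}
    - {"dx":-0.04,"dy":-0.24,"dz":-2,"ax":0,"ay":0.002,"az":-0.002,"claw":1}

```text
clock: 23.37
eef_pos: [490.3, 215.2, 159.7]
tool_rot: [-1.573, -0.0, -1.936]
force: [-0.1, -0.2, -2.2]
width: 10.9
```

```bash
python3 g.py 491.2 215.6 154.5 0 -.365 0
```

```text
t 23.37 d [ 0.09  0.04 -0.52] rot [-0.001 -0.002 -0.   ] q [ 0.08  0.7  -0.86  1.89  0.69  0.87 -1.5 ] F [-0.1 -0.2 -2.2] w 10.9
```

Call:
servo_tool:
  increments:
    - {"dx":0.05,"dy":0.03,"dz":-0.1,"ax":0,"ay":0,"az":0,"claw":1}
    - {"dx":0.05,"dy":0.03,"dz":-0.25,"ax":0,"ay":0,"az":0,"claw":1}
    - {"dx":0.05,"dy":0.03,"dz":-0.4,"ax":0,"ay":0,"az":0,"claw":1}
    - {"dx":0.05,"dy":0.03,"dz":-0.5,"ax":0,"ay":0,"az":0,"claw":1}
    - {"dx":0.05,"dy":0.03,"dz":-0.5,"ax":0,"ay":0,"az":0,"claw":1}
    - {"dx":0.05,"dy":0.03,"dz":-0.5,"ax":0,"ay":0,"az":0,"claw":1}

```text
clock: 23.87
eef_pos: [491.0, 215.5, 154.9]
tool_rot: [-1.573, 0.0, -1.936]
force: [-0.3, -0.3, -1.9]
width: 10.8
```

```bash
python3 g.py 491.2 215.6 152.5 0 -.365 0
```

```text
t 23.87 d [ 0.02  0.01 -0.24] rot [-0.001 -0.002  0.   ] q [ 0.07  0.71 -0.85  1.9   0.7   0.86 -1.51] F [-0.3 -0.3 -1.9] w 10.8
```

Call:
servo_tool:
  increments:
    - {"dx":0,"dy":0,"dz":-0.1,"ax":0,"ay":-0.001,"az":0,"claw":1}
    - {"dx":0,"dy":0,"dz":-0.2,"ax":0,"ay":-0.001,"az":0,"claw":1}
    - {"dx":0,"dy":0,"dz":-0.25,"ax":0,"ay":-0.001,"az":0,"claw":1}
    - {"dx":0,"dy":0,"dz":-0.25,"ax":0,"ay":-0.001,"az":0,"claw":1}

```text
clock: 24.2
eef_pos: [491.1, 215.5, 152.5]
tool_rot: [-1.572, 0.0, -1.936]
force: [1.0, 0.1, -2.8]
width: 11.1
```

```bash
python3 g.py 491.2 215.6 152.5 0 -.365 0;python3 -c "
from h import *
snap('side','s22')
im=cv2.imread('pics/s22.png');cv2.imwrite('pics/s22c.png',cv2.resize(im[130:280,190:340],None,fx=4,fy=4,interpolation=cv2.INTER_CUBIC))"
```

```text
t 24.2 d [0.01 0.01 0.  ] rot [-0.001 -0.001  0.   ] q [ 0.07  0.71 -0.85  1.9   0.7   0.86 -1.51] F [ 1.   0.1 -2.8] w 11.1
```

View pics/s22c.png

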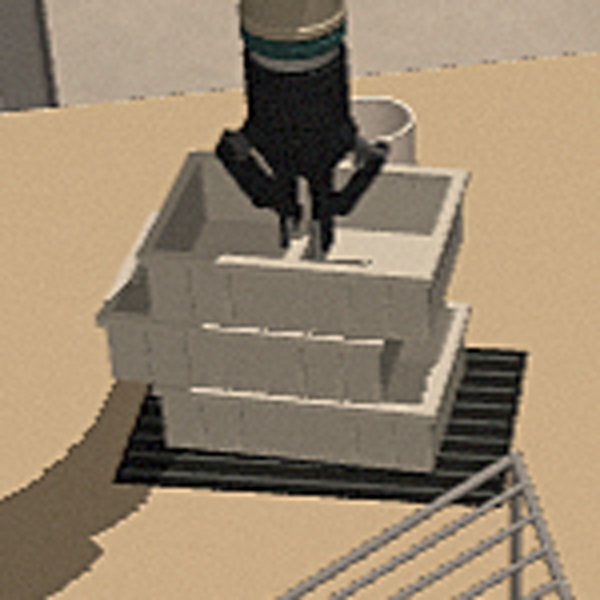

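Still carrying full weight at 152.5 (foot is inside, no rim contact); lower further in small steps.

Call:
servo_tool:
  increments:
    - {"dx":0,"dy":0,"dz":-0.08,"ax":0,"ay":0,"az":0,"claw":1}
    - {"dx":0,"dy":0,"dz":-0.15,"ax":0,"ay":0,"az":0,"claw":1}
    - {"dx":0,"dy":0,"dz":-0.15,"ax":0,"ay":0,"az":0,"claw":1}

```text
clock: 24.5
eef_pos: [491.2, 215.6, 151.1]
tool_rot: [-1.571, 0.001, -1.936]
force: [0.2, -0.5, 0.6]
width: 11.0
```

Call:
servo_tool:
  increments:
    - {"dx":0,"dy":0,"dz":-0.05,"ax":0,"ay":0,"az":0,"claw":1}
    - {"dx":0,"dy":0,"dz":-0.1,"ax":0,"ay":0,"az":0,"claw":1}
    - {"dx":0,"dy":0,"dz":-0.1,"ax":0,"ay":0,"az":0,"claw":1}

```text
clock: 24.75
eef_pos: [491.6, 215.4, 150.9]
tool_rot: [-1.57, 0.001, -1.936]
force: [-0.6, -1.1, 7.8]
width: 10.7
```

Call:
servo_tool:
  increments:
    - {"dx":0,"dy":0,"dz":0.05,"ax":0,"ay":0,"az":0,"claw":1}
    - {"dx":0,"dy":0,"dz":0.08,"ax":0,"ay":0,"az":0,"claw":0.6}
    - {"dx":0,"dy":0,"dz":0.08,"ax":0,"ay":0,"az":0,"claw":0}
    - {"dx":0,"dy":0,"dz":0.08,"ax":0,"ay":0,"az":0,"claw":-0.5}
    - {"dx":0,"dy":0,"dz":0.08,"ax":0,"ay":0,"az":0,"claw":-1}
    - {"dx":0,"dy":0,"dz":0.08,"ax":0,"ay":0,"az":0,"claw":-1}
    - {"dx":0,"dy":0,"dz":0.08,"ax":0,"ay":0,"az":0,"claw":-1}

```text
clock: 25.33
eef_pos: [490.9, 215.5, 150.7]
tool_rot: [-1.572, 0.0, -1.936]
force: [-0.1, 0.3, 0.3]
width: 76.2
```

Call:
servo_tool:
  increments:
    - {"dx":0,"dy":0,"dz":0.3,"ax":0,"ay":0,"az":0,"claw":-1}
    - {"dx":0,"dy":0,"dz":2,"ax":0,"ay":0,"az":0,"claw":-1}
    - {"dx":0,"dy":0,"dz":5,"ax":0,"ay":0,"az":0,"claw":-1}
    - {"dx":0,"dy":0,"dz":9,"ax":0,"ay":0,"az":0,"claw":-1}
    - {"dx":0,"dy":0,"dz":13,"ax":0,"ay":0,"az":0,"claw":-1}
    - {"dx":0,"dy":0,"dz":17,"ax":0,"ay":0,"az":0,"claw":-1}
    - {"dx":0,"dy":0,"dz":20,"ax":0,"ay":0,"az":0,"claw":-1}
    - {"dx":0,"dy":0,"dz":23,"ax":0,"ay":0,"az":0,"claw":-1}

```text
clock: 26.0
eef_pos: [490.7, 215.7, 383.3]
tool_rot: [-1.571, 0.001, -1.935]
force: [0.4, -0.4, 0.1]
width: 85.1
```

Call:
servo_tool:
  increments:
    - {"dx":0,"dy":0,"dz":2,"ax":0,"ay":0,"az":0,"claw":-1}
    - {"dx":0,"dy":0,"dz":3,"ax":0,"ay":0,"az":0,"claw":-1}
    - {"dx":0,"dy":0,"dz":3,"ax":0,"ay":0,"az":0,"claw":-1}
    - {"dx":0,"dy":0,"dz":3,"ax":0,"ay":0,"az":0,"claw":-1}

```text
clock: 26.33
eef_pos: [490.7, 215.2, 410.1]
tool_rot: [-1.572, -0.0, -1.936]
force: [0.1, -0.4, -1.4]
width: 85.1
```

```bash
python3 - <<'E'
from h import *
s=read_state();print(s['clock'],s['eef_pos'],s['width'])
snap('wrist','w23');snap('side','s23')
im=cv2.imread('pics/s23.png');cv2.imwrite('pics/s23c.png',cv2.resize(im[130:280,190:340],None,fx=4,fy=4,interpolation=cv2.INTER_CUBIC))
im=cv2.imread('pics/w23.png');cv2.imwrite('pics/w23c.png',cv2.resize(im[80:300,120:480],None,fx=2.2,fy=2.2,interpolation=cv2.INTER_CUBIC))
E
```

```text
26.3333 [490.73703407 215.16347081 410.07075763] 85.11909862207031
```

View pics/s23c.png

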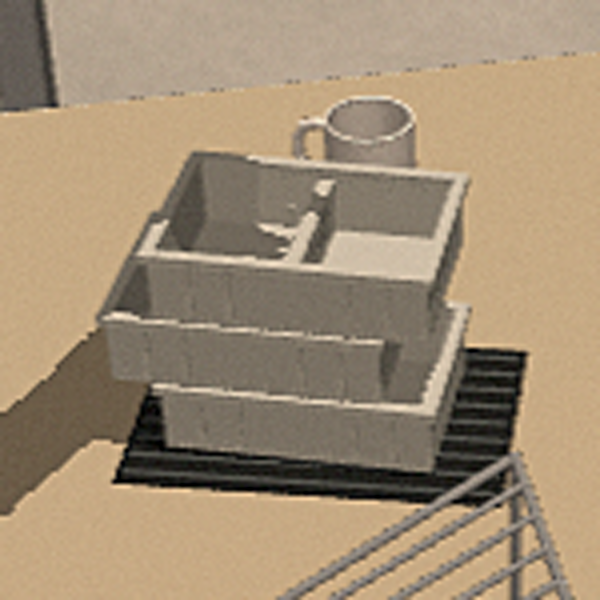

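View pics/w23c.png

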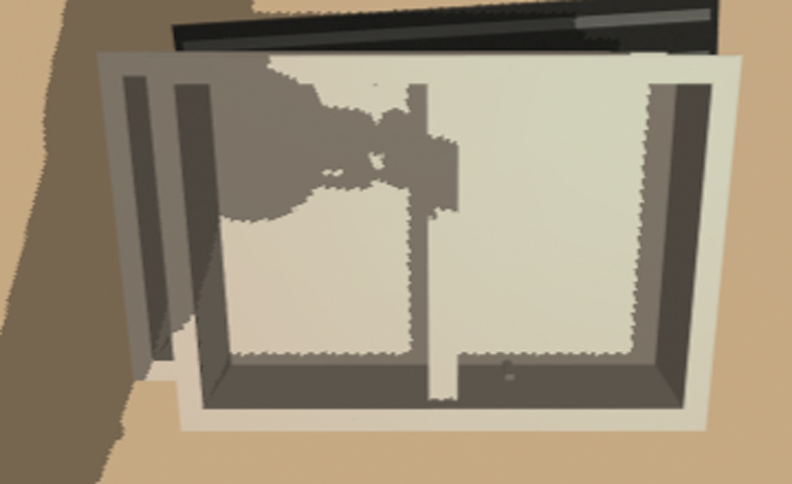

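```bash
python3 - <<'E'
from h import *
d=load('w23');f=lambda u,v:(u/2.2-.27+120,v/2.2-.27+80)
I=np.array([onz(d,*f(u,v),188)[:2] for u,v in [(174,84),(712,84),(684,409),(202,409)]])
print('C in',[round(np.linalg.norm(I[i]-I[(i+1)%4]),1) for i in range(4)],I.mean(0)); e=I[1]-I[0]+I[2]-I[3];yw=np.arctan2(e[1],e[0]);print(yw)
O=np.array([onz(d,*f(u,v),188)[:2] for u,v in [(742,55),(181,431)]]);print('C out',np.linalg.norm(O[0]-O[1]),np.hypot(220,150),O.mean(0))
L=np.array([onz(d,*f(u,v),128)[:2] for u,v in [(97,53),(134,380)]]);print('B left len',np.linalg.norm(L[0]-L[1]));B=L.mean(0)+110*np.array([np.cos(-.365),np.sin(-.365)]);print('B',B)
A=np.array([492.4,215.8]);c,s=np.cos(-.365),np.sin(-.365)
for n,X in [('B-A',B-A),('C-A',I.mean(0)-A),('C-B',I.mean(0)-B)]: print(n,round(X@[c,s],1),round(X@[-s,c],1))
s0=load('side0')
E
```

```text
C in [np.float64(200.0), np.float64(130.2), np.float64(200.8), np.float64(130.2)] [492.79189648 216.11218171]
-0.3651912843120721
C out 266.59524814085705 266.27053911388697 [492.8512243  216.23592928]
B left len 149.41066560440936
B [457.19050074 230.00926499]
B-A -38.0 0.7
C-A 0.3 0.4
C-B 38.2 -0.3
```

```bash
python3 -c "
from h import *
print(finish_job(), read_state()['clock'])"
```

```text
the job is handed in; nothing more can be done
the job is handed in; nothing more can be done
```

Both rack trays are stacked on tray_a and released, and the job was handed in at about 26 s of the 58 s allowed. No verdict comes back, so what follows is my own last measurements.

| Pair (wrist camera) | Lengthwise | Sideways | Required |
|---|---|---|---|
| tray_b from tray_a | 38 mm towards the robot end | 0.7 mm | 30–52 mm, within 6 mm |
| tray_c from tray_a | 0.3 mm | 0.4 mm | under 18 mm, within 10 mm |
| tray_c from tray_b | 38 mm back the other way | −0.3 mm | 30–52 mm |

- **Parallel and height:** both measured trays lie at a yaw of −0.365 rad, the same as tray_a. tray_c's rim opening measures 200 × 130 mm when taken at 188 mm, so its height is right.
- **Seating:** both trays met firm support with the foot inside the rim below, at 8–12 N. The side picture shows them level.
- **Bystanders:** the arm met no unexpected force. The bottle, bowl and mug look unmoved in the pictures, but I did not measure them afterwards.

**Disagreements:**
- **tray_a position:** before moving, the side camera put tray_a about 6 to 8 mm from where the wrist camera did. I used the wrist values, whose sizes matched the given ones.
- **tray_b position:** tray_b measures about 3 mm further along than the gripper position at release implied.
- **Grasp tilt:** joint limits held the tool to about 25° for tray_b and 28° for tray_c instead of 30°. Both bars still gripped firmly and came off level.

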